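# Snap in the cased thermometer and counter-hold the clip's bolt

## Task

The new thermometer clip on the side of the crate is still slack and droops on its bolt. Pick up the thermometer in its hard case, push it down past the sprung jaw until it is fully home in the middle of both forks of the clip, and let go of it; then reach down into the gap behind the bracket, grip the bolt head, turn it until the clip and the case stand level, and finish still gripping it there, holding it from turning so that I can do up the nut. Leave the other things on the bench and crate where they are.

Things in the scene. Friction and masses are not known exactly. Their poses are not given: they have to be found in the camera images.
- case: The thermometer's hard case: a grey plastic tube 150 mm long and 18 mm in diameter with a ribbed cap at one end, 40 to 85 g, lying on the bench. Origin at mid length on its axis (9 mm above the bench as it lies); x runs along its length. It may go into the clip either way round.
- crate: Painted wooden crate standing on its side as a shelf, open to -x, fixed: 360 mm wide (y), 260 mm deep (x), 222 mm high. Origin at the middle of its underside. Its left (+y) end board is 180 mm from the origin and flush with the top; the steel bracket is screwed to it. A blue tilt-out bin and a little shelf are inside.
- bracket (a point): Middle of the top edge of the folded steel bracket's upright face plate, 213 mm above the bench (crate axes). The plate is 228 mm long (x), 4 mm thick, 58 mm high, parallel to the crate's end board with a gap 54 mm wide between them. The gap is open above and below; the bracket's legs close its ends 110 mm to either side in x. The clip hangs on the plate's outer (+y) face.
- clip (a joint): Swivel (rad) of clip, bolt and nut, which turn as one about the bolt (level, along the crate's y): 0 = level, grows as the near (-x) end droops, stops at 0.26 and -0.26. It swings freely and rests drooping on the stop by its own weight (about 0.06 N m with the case in); the stop bears the push when the case is pressed in. Lifted and let go, it drops again.
- clip_seat (a point): Middle of the case when home in the clip; the frame turns with the clip: x along the seated case, y out of the bracket, z up out of the forks (leaning to the robot as it droops). Two fork ears 4 mm thick at x = +-45 mm, fingers fit between: slots 20 mm wide in y, open to +z, floor at z -9 mm, inner prong flared, up to z 26 mm. Saddle plate at z -50 mm. The bracket's outer face is at y -50 mm.
- jaw (a joint): Sprung hinged jaw on the outer (+y) side of the forks, a bent wire tooth at each ear; rad: 0 = shut, grows as it is pushed outward. Shut, the teeth narrow the mouth to 14 mm, 11 mm above the seat, and flare outward up to z 30 mm. Pressing the case straight down (-z of the seat) opens it about 0.1 rad, takes about 8 to 20 N, and it springs back over the case.
- bolt: Hidden hexagon bolt head behind the bracket plate: 19 mm across flats, 10 mm thick; origin at its centre, 13 mm from the plate's inner face (28 mm washer and bush between), 41 mm from the crate's end board, 28 mm below the plate's top. y along the bolt to the nut; a pair of flats faces +-x of this frame: upright when level, leaning with the clip (fingers closed on it upright do not level it).
- spanner: Bystander: steel spanner 160 mm long lying on the bench below the clip. Leave alone.
- cup: Bystander: white plastic measuring cup with handle, 72 mm wide, 75 mm high, standing inside the crate, low on its right. Leave alone.
- tin: Bystander: round aluminium balm tin, 61 mm wide, 20 mm high, on top of the crate. Leave alone.
- clipper: Bystander: steel nail clipper, 62 mm long, 12 mm high, on the bench. Leave alone.
- jar: Bystander: amber jar with white cap, 56 mm wide, 75 mm high, on the bench. Leave alone.
- tape: Bystander: roll of paper tape lying flat, 64 mm wide, 25 mm high, on the bench. Leave alone.

How it is judged (in metres and radians):
On the way:
1. the case is home in both forks, the jaw has sprung shut over it, and the fingers have let go of it (z of case in the frame of clip_seat between -0.003 and 0.003 m and y of case in the frame of clip_seat between -0.004 and 0.004 m and x of case in the frame of clip_seat between -0.02 and 0.02 m and angle between the x axis of case and the x axis of clip_seat, either way round below 0.07 rad and value of joint jaw below 0.05 rad and contact force between each of the arm, the fingers and case below 0.3 N), for 0.2 s.
At the end, for the whole second after the job is handed in: Case home in both forks (3 mm in height, 4 mm sideways, 20 mm along, 0.07 rad) under the shut jaw (below 0.05 rad), untouched by the robot; bolt head between the fingers (grasp point within 30 mm of it), gripped with over 15 N, still, clip within 0.09 rad of level (all of step 1 and contact force between the fingers and bolt above 15 N and distance between the grasp point and bolt below 0.03 m and value of joint clip between -0.09 and 0.09 rad and velocity of joint clip between -0.05 and 0.05 rad/s); the arm keeps its last pose, push and grip.
It fails at once if a bystander was shifted by more than 30 mm (distance of any of spanner, cup, tin, clipper, jar, tape from where it was at the start of the episode above 0.03 m).
It also fails if it takes over 56 s, if anything falls off the work surface, if the arm or the gripper's body presses on something with over 40 N, if the wrist force passes 120 N, or if a joint passes its speed limit or range.

## Robot

A 6-joint arm with a two-finger parallel gripper is mounted at the origin on the work surface. World frame = base frame: x ahead of the robot, y to its left, z up, the work surface at z = 0. Lengths are in mm, angles in rad, forces in N, time in s.
With the tool pointing down it reaches from about 300 to 875 mm from the base axis. Payload 6.4 kg.
Tool frame: the origin (TCP) lies midway between the tips of the shut fingers; the grasp point (between the pads) lies 19 mm behind it (manip.grasp_offset is the distance from the TCP to the grasp point, in mm); y points along the fingers, z is the direction in which the jaws open and shut, and the axes are right-handed (so a half turn about y gives the same grasp; the last joint's range is limited). The gripper opens to 85 mm and grips with 20 to 120 N. Pads are 22 mm wide; open, the fingers measure 114 mm over their backs; the gripper's body (76 mm by 85 mm) begins 54 mm behind the grasp point. The pads swing forward as they close: fully open they stand 13 mm farther back than shut.
Start: joints at [-1.44, 0.181, 1.607, -0, 1.354, -0.206], TCP at [190.036, -542.704, 231.288] pointing down, gripper open.
Joint ranges: [-2.99, 2.99], [-0.89, 2.07], [0.3, 2.58], [-1.14, 4.28], [0, 2.63], [-3.12, 3.12]. Speed limits (rad/s): [2.57, 2.57, 3.01, 3.14, 3.14, 3.14].

## Interface

Orientations are given as a rotation vector (axis times angle).
In Python, from plant import manip gives the robot as it stands.
- The arm moves only by the tool apply_moves, never from a script. Its argument "motion" is a list that holds one entry, the list of rows, each a list of 7 numbers: the finger opening in mm, from 0 to 85.4, then the shift along the tool's x, y, z in mm, then the turn, a rotation vector about the tool's x, y, z in degrees. A call has exactly 10 rows; each row shifts and turns the pose as measured when the row begins, along the tool's axes as they then stand; what a row does not reach is not made up. A row lasts 1/12 s, in which the tool goes at most 41.7 mm and 7.16 degrees, less where a joint would pass 70% of its speed; a pose out of reach is approached as far as the arm can. A call with a gripper value outside its range is refused whole. The fingers move at their own pace and stop on an object; "force" is the grip in N (left out, the last holds). Time passes only in rows, so rows that do not move let the fingers close, or fill a call up. It gives the time, the measured TCP pose, the force and the opening at its end, in the units of the state.
- manip.sense(): the state, without advancing time (a new reading comes with each control period).
- manip.read_camera(name): name is "side" or "top" or "wrist"; returns a dict with "img" (400x640x3 uint8, blue, green, red), "mtx" (3x3 intrinsics, pixels), "k1" (the pictures are not rectified: a ray, as slopes to the right and down, at radius r is drawn at 1 + k1 r^2 times it, then the intrinsics apply), "R" (3x3) and "t" (3): a world point X has camera coordinates R X + t. Camera axes: x right, y down, z forward; pixel columns grow to the right and rows downward; lengths in mm; the calibration is good to about 2 mm. A picture is of the moment at which its call begins. There is no depth.
- manip.job_done(): hands the job in, once; it reports no verdict.
Trained networks look in the newest picture that a camera, given by its name, has taken for a name from the list of things; names that differ only in an ending like _2 or _b are one class to them, and where a whole thing is asked for, a point or a joint stands for the part that bears it (a point fixed in the world has none). Each returns a list of dicts, best first, with "score" (0 to 1); they miss things now and then, are a little off and sometimes report something else, mostly with a low value. They report only what shows in the picture. A call takes as long as a camera call.
- manip.recognise(camera, target): "box" ([centre column, centre row, width, height] in pixels, round what is visible of it).
- manip.tip_of(camera, target): "pixel" ([row, column] in pixels: a listed point, or the origin of a listed thing).
The state is a dict: "t": time; "joint_pos": joint angles; "joint_velocities": joint speeds; "joint_efforts": joint torques, N m; "eef_pos": TCP position; "ee_rot": TCP orientation; "ft_force": force on the tool from outside, world axes, zero at the start; "ft_torque": the same for the moment, N m; "opening": finger opening in mm.
Only numpy, scipy, OpenCV 4.12 (cv2) and the standard library are available. Lean on these libraries where they do the work, as an engineer would, in place of code of your own. Each camera call takes 0.05 s, during which the arm holds its last target.

## Working session

There is one attempt and no reset: what is moved stays moved. The work goes in short steps, Python scripts to look and compute and a tool call to move; the robot and the scene stay as the last step left them, time stands still between calls to the robot, and variables do not carry over. Pictures are saved under pics/ and viewed, and the job is handed in when it is done.

Besides the shell and the picture viewer there is one more tool, called after "Emit:" in YAML: its name, and indented under it one key for each argument. apply_moves: Moves the arm, as the interface text tells. Its arguments: {"type":"object","properties":{"motion":{"type":"array","items":{"type":"array","items":{"type":"array","items":{"type":"number"}}}},"force":{"type":"number"}},"required":["motion"]}

```bash
ls; mkdir -p pics
python3 - <<'E'
from plant import manip
import cv2
s=manip.sense()
print(s)
for n in ("side","top","wrist"):
    c=manip.read_camera(n); cv2.imwrite(f"pics/{n}0.png",c["img"])
    print(n,c["mtx"].tolist(),c["k1"],c["R"].round(4).tolist(),c["t"].round(1).tolist())
E
```

```text
pics
{'t': 0.0, 'joint_pos': array([-1.44030651e+00,  1.81554411e-01,  1.60802218e+00,  2.75178814e-05,
        1.35379023e+00, -2.06318878e-01]), 'joint_velocities': array([-7.46415380e-04, -4.33596915e-04,  1.27732660e-05, -1.53444291e-04,
       -8.64858796e-05,  1.05075343e-03]), 'joint_efforts': array([ 2.88869436e-03, -4.44867361e+01, -3.51333439e+01,  1.39300860e-04,
        9.10029688e-03, -8.30008872e-06]), 'eef_pos': array([ 189.96477732, -542.12480715,  230.36978712]), 'ee_rot': array([-0.34650884,  2.0405533 , -2.03688912]), 'ft_force': array([ 0.09227415, -0.52814346,  0.0517205 ]), 'ft_torque': array([ 0.01770058,  0.01473038, -0.02156535]), 'opening': 85.25346719080714}
side [[384.7684170841732, 0.0, 313.69082507666275], [0.0, 384.7684170841732, 205.5060069496439], [0.0, 0.0, 1.0]] 0.011762805009054909 [[-0.9043, -0.4269, 0.0084], [-0.2066, 0.4202, -0.8836], [0.3737, -0.8007, -0.4682]] [458.8, 243.5, 747.7]
top [[487.26553461832106, 0.0, 317.72168431314253], [0.0, 487.26553461832106, 199.41096195559018], [0.0, 0.0, 1.0]] -0.02318775111856139 [[0.0237, -0.9995, 0.0224], [-0.98, -0.0277, -0.1969], [0.1974, -0.0173, -0.9802]] [-17.1, 532.8, 1383.6]
wrist [[342.37474414145964, 0.0, 314.8603298846583], [0.0, 342.37474414145964, 195.34412300432223], [0.0, 0.0, 1.0]] 0.001513890293384515 [[0.3311, -0.9436, -0.0022], [-0.903, -0.3175, 0.2894], [-0.2737, -0.0938, -0.9572]] [-573.5, -38.2, 379.8]
```

View pics/side0.png

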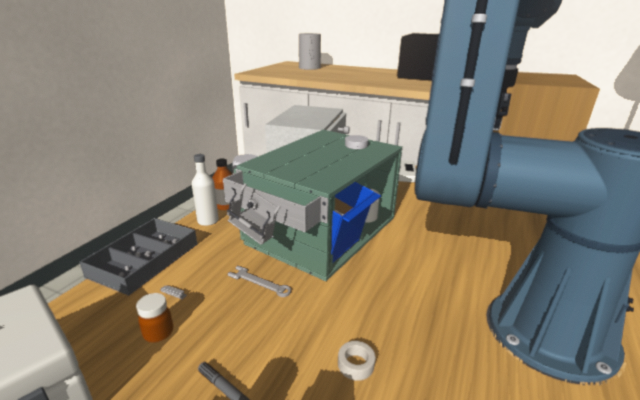

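View pics/top0.png

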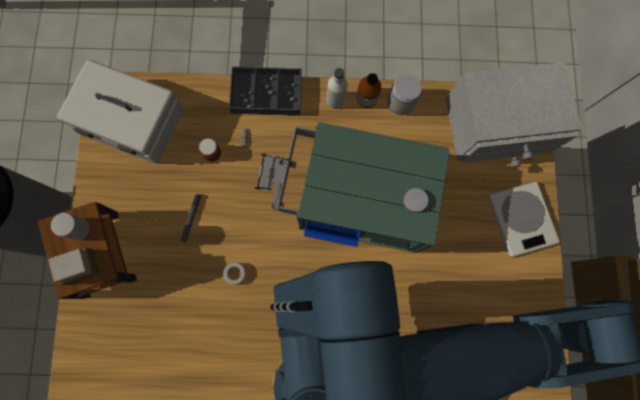

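View pics/wrist0.png

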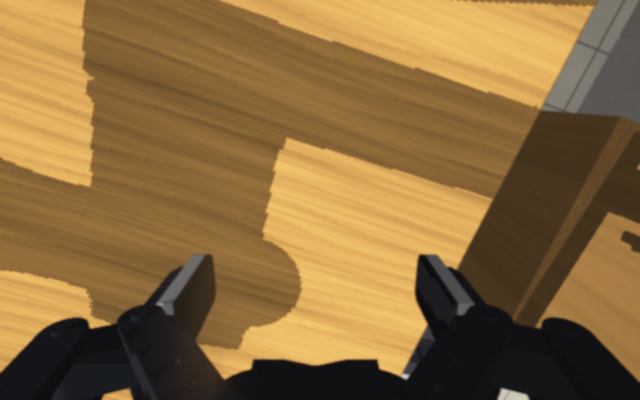

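```bash
cat > h.py <<'E'
from plant import manip
import numpy as np, cv2
from scipy.spatial.transform import Rotation as Ro
def ray(c,px):  # px (col,row)
    K=c["mtx"]; d=np.array([(px[0]-K[0,2])/K[0,0],(px[1]-K[1,2])/K[1,1]])
    u=d.copy()
    for _ in range(20): u=d/(1+c["k1"]*(u@u))
    o=-c["R"].T@c["t"]; v=c["R"].T@np.array([u[0],u[1],1.0]); return o,v/np.linalg.norm(v)
def onz(c,px,z):
    o,v=ray(c,px); return o+v*(z-o[2])/v[2]
def proj(c,X):
    p=np.atleast_2d(X)@c["R"].T+c["t"]; u=p[:,:2]/p[:,2:]; r2=(u**2).sum(1,keepdims=True)
    u=u*(1+c["k1"]*r2); return u*[c["mtx"][0,0],c["mtx"][1,1]]+[c["mtx"][0,2],c["mtx"][1,2]]
def tri(obs): # list of (cam,px)
    A=np.zeros((3,3));b=np.zeros(3)
    for c,p in obs:
        o,v=ray(c,p);M=np.eye(3)-np.outer(v,v);A+=M;b+=M@o
    X=np.linalg.solve(A,b); return X,[np.linalg.norm((np.eye(3)-np.outer(v,v))@(X-o)) for o,v in [ray(c,p) for c,p in obs]]
def pose(s=None):
    s=s or manip.sense(); return s["eef_pos"],Ro.from_rotvec(s["ee_rot"]).as_matrix()
E
python3 - <<'E'
from h import *
for n in ("side","top"):
    c=manip.read_camera(n)
    for t in ("case","crate","bracket","clip","clip_seat","jaw","bolt","spanner","clipper","jar","tape","tin"):
        r=manip.recognise(n,t)[:2]; p=manip.tip_of(n,t)[:2]
        print(n,t,[(np.round(x["box"],0).tolist(),round(x["score"],2)) for x in r],[(np.round(x["pixel"],1).tolist(),round(x["score"],2)) for x in p])
p,R=pose();print(p,R.round(3))
c=manip.read_camera("top");I=c["img"][100:260,150:480];cv2.imwrite("pics/topz.png",cv2.resize(I,None,fx=2.4,fy=2.4,interpolation=cv2.INTER_CUBIC))
c=manip.read_camera("side");I=c["img"][120:300,200:420];cv2.imwrite("pics/sidez.png",cv2.resize(I,None,fx=3.3,fy=3.3,interpolation=cv2.INTER_CUBIC))
E
```

```text
side case [([225.0, 379.0, 46.0, 41.0], 0.85)] [([392.8, 229.7], 0.9)]
side crate [([311.0, 206.0, 178.0, 153.0], 0.7)] []
side bracket [([310.0, 203.0, 177.0, 154.0], 0.75), ([253.0, 214.0, 56.0, 60.0], 0.55)] [([191.5, 260.0], 0.78)]Traceback (most recent call last):
  File "<stdin>", line 5, in <module>
ValueError: it knows: bolt, bracket, case, clip_seat, clipper, crate, cup, jar, spanner, tape, tin
```

Run:
```python
from h import *
for n in ("side","top"):
    c=manip.read_camera(n)
    for t in ("case","crate","bracket","clip_seat","bolt","spanner","clipper","jar","tape","tin"):
        try: r=manip.recognise(n,t)[:2]
        except ValueError as e: r=[]
        p=manip.tip_of(n,t)[:2]
        print(n,t,[(np.round(x["box"],0).tolist(),round(x["score"],2)) for x in r],[(np.round(x["pixel"],1).tolist(),round(x["score"],2)) for x in p])
p,R=pose();print(p,R.round(3))
c=manip.read_camera("top");I=c["img"][100:260,150:480];cv2.imwrite("pics/topz.png",cv2.resize(I,None,fx=2.4,fy=2.4,interpolation=cv2.INTER_CUBIC))
c=manip.read_camera("side");I=c["img"][120:300,200:420];cv2.imwrite("pics/sidez.png",cv2.resize(I,None,fx=3.3,fy=3.3,interpolation=cv2.INTER_CUBIC))
```

```text
side case [([260.0, 282.0, 61.0, 30.0], 0.23)] [([390.2, 229.9], 0.87)]
side crate [([312.0, 207.0, 178.0, 153.0], 0.8)] []
side bracket [([313.0, 205.0, 180.0, 149.0], 0.82), ([252.0, 217.0, 56.0, 50.0], 0.31)] [([189.7, 263.3], 0.8)]
side clip_seat [([254.0, 215.0, 52.0, 59.0], 0.87)] [([207.3, 254.7], 0.62)]
side bolt [] []
side spanner [([261.0, 283.0, 61.0, 34.0], 0.85), ([254.0, 215.0, 52.0, 60.0], 0.69)] [([282.5, 259.9], 0.67)]
side clipper [([176.0, 292.0, 26.0, 12.0], 0.52)] [([293.4, 175.0], 0.73)]
side jar [([156.0, 317.0, 35.0, 48.0], 0.65)] [([333.9, 159.6], 0.93)]
side tape [] [([362.8, 353.5], 0.61)]
side tin [([155.0, 319.0, 35.0, 48.0], 0.55), ([358.0, 142.0, 24.0, 14.0], 0.52)] [([143.7, 354.6], 0.74)]
top case [([192.0, 216.0, 20.0, 46.0], 0.65)] [([216.4, 191.7], 0.86), ([138.9, 243.1], 0.66)]
top crate [([354.0, 188.0, 191.0, 130.0], 0.85)] [([199.9, 365.1], 0.6)]
top bracket [([353.0, 189.0, 182.0, 128.0], 0.85)] [([166.7, 290.0], 0.95), ([216.0, 191.9], 0.45)]
top clip_seat [([276.0, 173.0, 40.0, 39.0], 0.86)] [([173.9, 267.8], 0.93)]
top bolt [([275.0, 197.0, 4.0, 24.0], 0.74), ([292.0, 167.0, 8.0, 8.0], 0.56)] [([163.9, 293.4], 0.42)]
top spanner [([275.0, 197.0, 11.0, 29.0], 0.67)] [([182.0, 279.6], 0.64)]
top clipper [([243.0, 138.0, 7.0, 22.0], 0.54)] [([139.0, 245.7], 0.41)]
top jar [([212.0, 151.0, 20.0, 24.0], 0.54)] [([152.2, 213.1], 0.93), ([139.6, 243.1], 0.68)]
top tape [([236.0, 276.0, 19.0, 22.0], 0.66), ([294.0, 166.0, 8.0, 7.0], 0.66)] [([274.5, 239.1], 0.7)]
top tin [([278.0, 196.0, 8.0, 22.0], 0.25)] [([151.7, 212.8], 0.35)]
[ 190.03211707 -542.72472904  231.32355283] [[-0.944 -0.     0.33 ]
 [-0.33  -0.    -0.944]
 [ 0.    -1.     0.   ]]
```

View pics/topz.png

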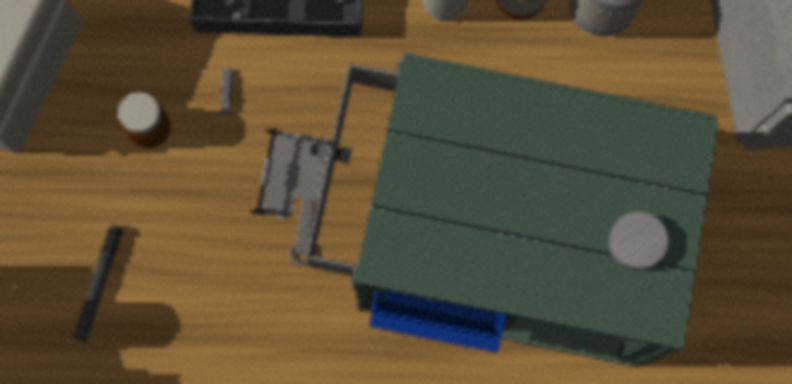

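View pics/sidez.png

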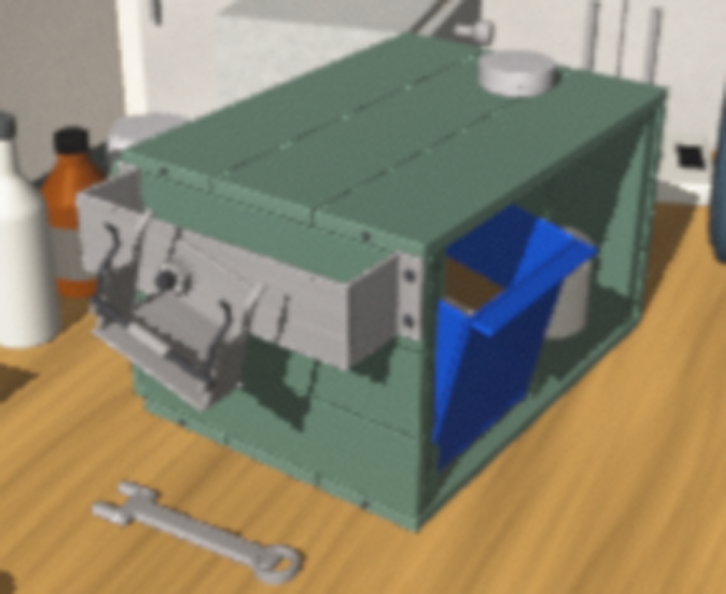

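Run:
```python
from h import *
from scipy.optimize import least_squares
T=manip.read_camera("top");S=manip.read_camera("side")
print(manip.sense()["t"])
z=lambda p,f,o:np.array(p)/f+np.array(o)
tp={(130,180):(403,56),(130,-180):(716,117),(-130,-180):(684,348),(-130,180):(357,280)}
sp={(-130,180):(427,248),(-130,-180):(665,90),(130,180):(125,155),(130,-180):(405,36)}
for name,c,d,f,o in(("top",T,tp,2.4,(150,100)),("side",S,sp,3.3,(200,120))):
    for k,v in d.items(): print(name,k,onz(c,z(v,f,o),222).round(1))
def fit(cs):
  def res(q):
    R=Ro.from_euler("z",q[2]).as_matrix();out=[]
    for name,c,d,f,o in cs:
        for k,v in d.items():
            X=R@[k[0],k[1],222]+[q[0],q[1],0]; out+=list((proj(c,X)[0]-z(v,f,o)))
    return out
  r=least_squares(res,[540,20,-.2]);print(r.x,np.round(r.fun,1).tolist());return r.x
a=("top",T,tp,2.4,(150,100));b=("side",S,sp,3.3,(200,120))
fit([a]);fit([b]);q=fit([a,b])
R=Ro.from_euler("z",q[2]).as_matrix()
inv=lambda X:R.T@(np.array(X)-[q[0],q[1],0])
# bracket corners
for p in ((350,287),(80,193)):print("br side",inv(onz(S,z(p,3.3,(200,120)),213)).round(1))
for p in ((352,70),(310,262)):print("br top",inv(onz(T,z(p,2.4,(150,100)),213)).round(1))
print("bracket net",inv(onz(S,(262,190.5),213)).round(1),inv(onz(T,(290,166.7),213)).round(1))
print("bolt top",inv(onz(T,(292.5,164),185)).round(1))
X,e=tri([(T,(267.8,173.9)),(S,(254.7,207.3))]);print("seat",X,inv(X).round(1),e)
X,e=tri([(T,(191.8,216.4)),(S,(229.8,391))]);print("case",X,e,onz(T,(191.8,216.4),9),onz(S,(229.8,391),9))
for p in ((115,228),(80,338)):print("case end",onz(T,z(p,2.4,(150,100)),9).round(1))
```

```text
2.85
top (130, 180) [707.    4.1 222. ]
top (130, -180) [ 647. -346.  222.]
top (-130, -180) [ 388.3 -303.9  222. ]
top (-130, 180) [452.4  47.5 222. ]
side (-130, 180) [447.4  58.3 222. ]
side (-130, -180) [ 388.4 -288.7  222. ]
side (130, 180) [695.1  17.1 222. ]
side (130, -180) [ 634.5 -328.   222. ]
[ 5.48725767e+02 -1.49618674e+02 -1.71561333e-01] [-0.5, -0.2, 1.2, 0.4, 0.3, -0.6, -1.0, 0.4]
[ 5.43708094e+02 -1.40621412e+02 -1.68416847e-01] [0.7, 0.2, 1.8, -0.7, -2.0, -0.8, -0.6, -1.4]
[ 5.47538184e+02 -1.48279097e+02 -1.70208481e-01] [-1.1, 0.3, 0.6, 0.7, -0.1, -0.2, -1.5, 0.9, 0.2, -1.7, 1.2, -1.7, -1.4, -2.3, -0.5, -2.2]
br side [-115.6  240.5  213. ]
br side [110.  238.6 213. ]
br top [107.  230.5 213. ]
br top [-116.2  231.1  213. ]
bracket net [  1.4 235.5 213. ] [  1.2 226.8 213. ]
bolt top [ 17.2 224.1 185. ]
seat [571.12610153 135.02383856 201.5813486 ] [-24.7 283.2 201.6] [np.float64(2.673652708485131), np.float64(2.6736527084851986)]
case [480.54433997 375.29036804   1.13854455] [np.float64(0.11254203916954954), np.float64(0.11254203916962244)] [479.19692756 373.33439153   9.        ] [476.51992853 379.76727639   9.        ]
case end [545.4 359.7   9. ]
case end [404.9 393.    9. ]
```

Run:
```python
from h import *
c=manip.read_camera("wrist");p,R=pose()
o=-c["R"].T@c["t"];print(o,R.T@(o-p),"cam axes in tool\n",(c["R"]@R).round(3))
tgt=np.array([500,230,430])
print(R.T@(tgt-p))
```

```text
[ 259.40395422 -517.97085565  374.19107417] [ -73.64323134 -142.89555286   -0.42656057] cam axes in tool
 [[-0.001  0.001  1.   ]
 [ 0.957 -0.29   0.001]
 [ 0.29   0.957 -0.   ]]
[-547.89939434 -198.69397906 -626.86819539]
```

Emit:
apply_moves:
  motion:
    - [[85,0,-40,0,0,5.8,0],[85,0,-40,0,0,5.8,0],[85,0,-40,0,0,5.8,0],[85,0,-40,0,0,5.8,0],[85,0,-40,0,0,5.8,0],[85,-9,0,-40,0,0,0],[85,-9,0,-40,0,0,0],[85,-9,0,-40,0,0,0],[85,-9,0,-40,0,0,0],[85,-9,0,-40,0,0,0]]

```text
t: 3.73
eef_pos: [271.7, -356.1, 440.1]
ee_rot: [-0.22, -2.115, 2.11]
ft_force: [1.5, -0.0, -0.3]
opening: 85.0
```

Emit:
apply_moves:
  motion:
    - [[85,-9,0,-40,0,0,0],[85,-9,0,-40,0,0,0],[85,-9,0,-40,0,0,0],[85,-9,0,-40,0,0,0],[85,-9,0,-40,0,0,0],[85,-9,0,-40,0,0,0],[85,-9,0,-40,0,0,0],[85,-9,0,-40,0,0,0],[85,-9,0,-40,0,0,0],[85,-9,0,-40,0,0,0]]

```text
t: 4.57
eef_pos: [440.5, 25.5, 443.7]
ee_rot: [-0.237, -2.111, 2.118]
ft_force: [1.0, -1.7, 0.3]
opening: 85.2
```

Emit:
apply_moves:
  motion:
    - [[85,0,0,-30,0,0,0],[85,0,0,-30,0,0,0],[85,0,0,-30,0,0,0],[85,0,0,-30,0,0,0],[85,0,0,-30,0,0,0],[85,0,0,0,0,0,0],[85,0,0,0,0,0,0],[85,0,0,0,0,0,0],[85,0,0,0,0,0,0],[85,0,0,0,0,0,0]]

```text
t: 5.4
eef_pos: [472.2, 187.6, 442.9]
ee_rot: [-0.226, -2.119, 2.124]
ft_force: [0.1, 0.1, -0.2]
opening: 84.9
```

Run:
```python
from h import *
c=manip.read_camera("wrist");p,R=pose();print(p,R.round(3))
cv2.imwrite("pics/w1.png",c["img"]);np.savez("w1.npz",**c)
for t in ("case","bracket","clip_seat","bolt"):
    print(t,[(np.round(x["pixel"],1).tolist(),round(x["score"],2)) for x in manip.tip_of("wrist",t)])
```

```text
[472.29845454 187.494836   443.01415661] [[-0.98   0.012 -0.199]
 [ 0.199 -0.003 -0.98 ]
 [-0.012 -1.     0.001]]
case [([161.7, 207.0], 0.96)]
bracket [([28.6, 391.1], 0.76)]
clip_seat [([57.2, 339.2], 0.89)]
bolt [([19.2, 399.2], 0.68)]
```

View pics/w1.png

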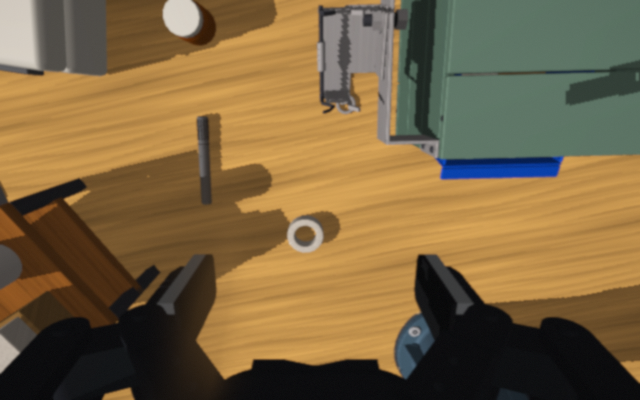

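Emit:
apply_moves:
  motion:
    - [[85,-30,0,0,0,0,0],[85,-30,0,0,0,0,0],[85,-30,0,0,0,0,0],[85,-30,0,0,0,0,0],[85,0,0,0,0,0,0],[85,0,0,0,0,0,0],[85,0,0,0,0,0,0],[85,0,0,0,0,0,0],[85,0,0,0,0,0,0],[85,0,0,0,0,0,0]]

```text
t: 6.48
eef_pos: [592.1, 161.3, 445.0]
ee_rot: [-0.228, -2.119, 2.122]
ft_force: [-0.4, 0.1, -1.2]
opening: 84.9
```

Run:
```python
from h import *
c=manip.read_camera("wrist");p,R=pose();print(p,R.round(3))
cv2.imwrite("pics/w2.png",c["img"]);np.savez("w2.npz",**c)
I=c["img"][0:260,260:560];cv2.imwrite("pics/w2z.png",cv2.resize(I,None,fx=2.3,fy=2.3,interpolation=cv2.INTER_CUBIC))
for t in ("case","bracket","clip_seat","bolt"):
    print(t,[(np.round(x["pixel"],1).tolist(),round(x["score"],2)) for x in manip.tip_of("wrist",t)])
```

```text
[592.07946109 161.43324373 445.20950899] [[-0.98   0.013 -0.201]
 [ 0.201 -0.002 -0.98 ]
 [-0.013 -1.    -0.   ]]
case []
bracket [([150.6, 382.1], 0.67)]
clip_seat [([175.5, 335.9], 0.65)]
bolt [([135.9, 393.1], 0.54)]
```

View pics/w2.png

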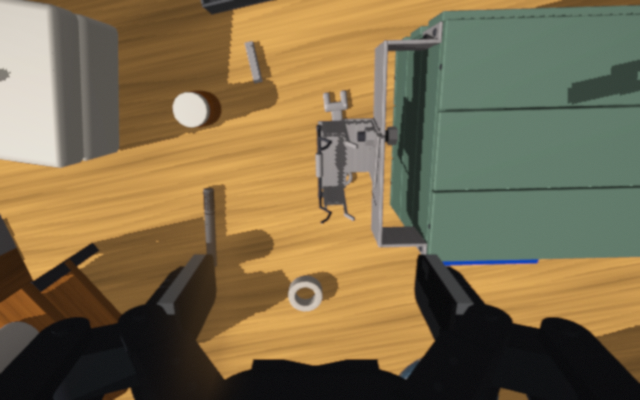

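View pics/w2z.png

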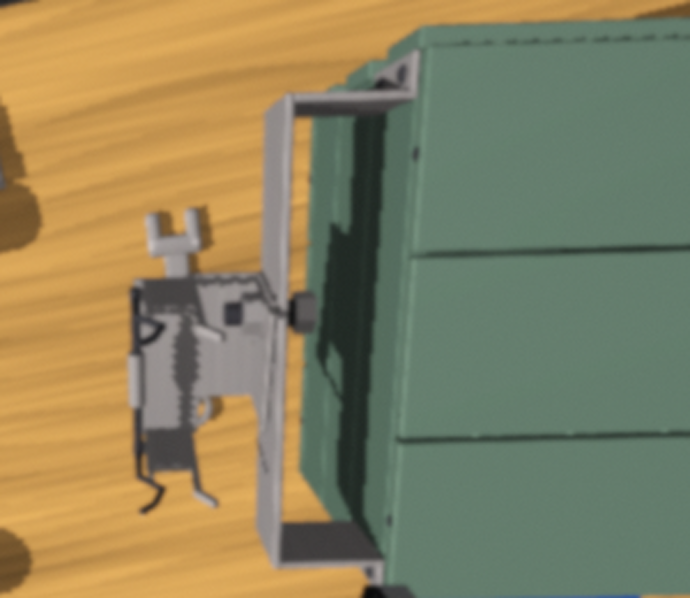

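Run:
```python
from h import *
c=dict(np.load("w2.npz"))
z=lambda p:(np.array(p)+.5)/2.3-.5+np.array([260,0])
A=onz(c,z((291,95)),213);B=onz(c,z((280,566)),213)
print("plate outer-top ends",A.round(1),B.round(1),np.linalg.norm(A-B)); d=(A-B)[:2];yaw=np.arctan2(d[1],d[0]);print("yaw",yaw)
F=onz(c,z((419,28)),222);G=onz(c,z((386,598)),222);H=onz(c,z((412,250)),222);print("crate edge",F.round(1),G.round(1),H.round(1),"yaw",np.arctan2((F-G)[1],(F-G)[0]))
R=Ro.from_euler("z",yaw).as_matrix()
P0=(A+B)/2;print("bracket pt",P0)
inv=lambda X:R.T@(np.array(X)-P0)
print("rel edge",inv(F),inv(G),inv(H))
for n,p in(("bolt left",(291,311)),("bolt right",(318,311)),("bolt far",(306,292)),("bolt near",(306,331)),("bolt",(304,311))):
    print(n,inv(onz(c,z(p),185+ (0 if n=='bolt' else 9))).round(1))
print("net bolt",inv(onz(c,(393.1,135.9),185)),"bracket",inv(onz(c,(382.1,150.6),213)))
c1=dict(np.load("w1.npz"))
T=manip.read_camera("top");S=manip.read_camera("side")
X,e=tri([(c,(335.9,175.5)),(c1,(339.2,57.2)),(T,(267.8,173.9)),(S,(254.7,207.3))]);print("seat",X,inv(X),e)
X,e=tri([(c,(335.9,175.5)),(S,(254.7,207.3))]);print("seat",X,inv(X),e)
X,e=tri([(c,(382.1,150.6)),(S,(262,190.5))]);print("bracket",X,inv(X),e)
print("case w1",onz(c1,(207,161.7),9),[onz(c1,q,9) for q in((202.5,117),(207,202))])
```

```text
plate outer-top ends [700.5  66.  213. ] [478.6 103.8 213. ] 225.13028173406596
yaw -0.16886619088563848
crate edge [714.5  11.6 222. ] [454.4  54.3 222. ] [624.8  23.6 222. ] yaw -0.16249655564109006
bracket pt [589.5268981   84.90992271 213.        ]
rel edge [135.46900775 -51.2324934    9.        ] [-128.01609458  -52.9108201     9.        ] [ 45.01927522 -54.4709115    9.        ]
bolt left [ 16.3  -6.2 -19. ]
bolt right [ 15.9 -19.6 -19. ]
bolt far [ 25.4 -13.4 -19. ]
bolt near [  6.1 -14.  -19. ]
bolt [ 15.1 -14.7 -28. ]
net bolt [ 13.89137599 -16.1040344  -28.        ] bracket [1.5136558  1.72802493 0.        ]
seat [572.06230486 138.45653286 202.36413701] [-26.21547508  49.84977776 -10.63586299] [np.float64(2.790000092695803), np.float64(4.504360865057989), np.float64(5.809764448271982), np.float64(1.1675974565418787)]
seat [571.28441612 140.67446454 204.67485158] [-27.35505529  51.90542577  -8.32514842] [np.float64(0.8222224008667088), np.float64(0.8222224008666212)]
bracket [589.87008129  85.13565691 212.81184537] [ 0.30036377  0.28020036 -0.18815463] [np.float64(1.7875182839533938), np.float64(1.7875182839531856)]
case w1 [473.72757023 375.35488477   9.        ] [array([546.93302873, 361.41660374,   9.        ]), array([404.36849214, 395.8422345 ,   9.        ])]
```

Emit:
apply_moves:
  motion:
    - [[60,16,28,-19,0,0.2,0],[60,16,28,-19,0,0.2,0],[60,16,28,-19,0,0.2,0],[60,16,28,-19,0,0.2,0],[60,16,28,-19,0,0.2,0],[60,16,30,-19,0,0.2,0],[60,16,30,-19,0,0.2,0],[60,16,30,-19,0,0.2,0],[60,16,30,-19,0,0.2,0],[60,14,30,-17,0,0.2,0]]

```text
t: 7.67
eef_pos: [488.9, 383.5, 150.3]
ee_rot: [-0.299, -2.109, 2.099]
ft_force: [0.7, 0.1, 0.1]
opening: 59.8
```

Emit:
apply_moves:
  motion:
    - [[60,0,20,0,0,0,0],[60,0,0,0,0,0,0],[60,0,0,0,0,0,0],[60,0,0,0,0,0,0],[60,0,0,0,0,0,0],[60,0,0,0,0,0,0],[60,0,0,0,0,0,0],[60,0,0,0,0,0,0],[60,0,0,0,0,0,0],[60,0,0,0,0,0,0]]

```text
t: 8.5
eef_pos: [488.3, 385.5, 130.2]
ee_rot: [-0.297, -2.11, 2.099]
ft_force: [0.7, 0.2, 0.2]
opening: 60.3
```

Run:
```python
from h import *
c=manip.read_camera("wrist");p,R=pose();print(p,R.round(3))
cv2.imwrite("pics/w3.png",c["img"]);np.savez("w3.npz",**c)
for t in ("case",):
    r=manip.tip_of("wrist",t);print(t,[(np.round(x["pixel"],1).tolist(),round(x["score"],2)) for x in r])
    for x in r: print(onz(c,x["pixel"][::-1],9))
```

```text
[488.32969225 385.50582015 130.21153017] [[-0.969  0.034 -0.244]
 [ 0.244  0.001 -0.97 ]
 [-0.033 -0.999 -0.009]]
case [([203.2, 329.3], 0.79)]
[476.91463048 377.74883025   9.        ]
```

View pics/w3.png

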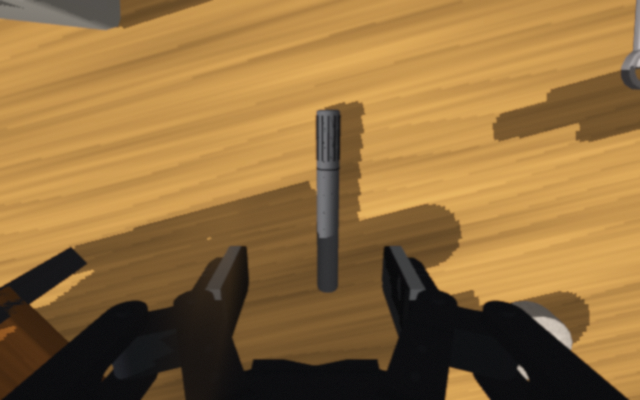

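Emit:
apply_moves:
  motion:
    - [[60,9,0,10,0,0,-1.9],[60,0,0,0,0,0,0],[60,0,25,0,0,0,0],[60,0,25,0,0,0,0],[60,0,25,0,0,0,0],[60,0,20,0,0,0,0],[60,0,0,0,0,0,0],[60,0,0,0,0,0,0],[60,0,0,0,0,0,0],[60,0,0,0,0,0,0]]

```text
t: 9.43
eef_pos: [476.1, 377.6, 34.4]
ee_rot: [-0.257, -2.101, 2.076]
ft_force: [-0.1, -0.2, 1.1]
opening: 60.1
```

Run:
```python
from h import *
c=manip.read_camera("wrist");p,R=pose();print(p,R.round(3))
cv2.imwrite("pics/w4.png",c["img"])
r=manip.tip_of("wrist","case")
for x in r: print(x,onz(c,x["pixel"][::-1],9), R.T@(onz(c,x["pixel"][::-1],9)-p))
```

```text
[476.31376249 377.76226708  34.76058902] [[-0.969 -0.001 -0.245]
 [ 0.245  0.012 -0.969]
 [ 0.004 -1.    -0.012]]
{'pixel': [236.5, 316.2], 'score': 0.79} [475.41575568 377.65341451   9.        ] [ 0.74400523 25.75811503  0.62624136]
```

View pics/w4.png

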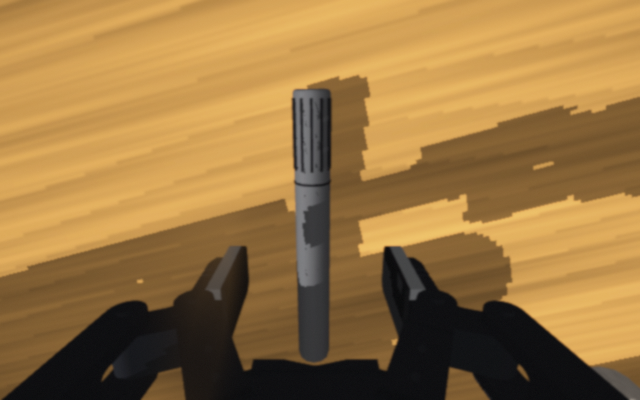

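Emit:
apply_moves:
  motion:
    - [[60,0,15,0,0,0,0],[60,0,15,0,0,0,0],[60,0,0,0,0,0,0],[10,0,0,0,0,0,0],[10,0,0,0,0,0,0],[10,0,0,0,0,0,0],[10,0,0,0,0,0,0],[10,0,0,0,0,0,0],[10,0,0,0,0,0,0],[10,0,0,0,0,0,0]]
  force: 80

```text
t: 10.37
eef_pos: [482.7, 381.7, 14.8]
ee_rot: [-0.272, -2.117, 2.072]
ft_force: [0.8, 0.5, -0.7]
opening: 10.9
```

Run:
```python
from h import *
c=manip.read_camera("wrist");s=manip.sense();p,R=pose(s);print(p,R.round(3),s["ft_force"],s["opening"])
cv2.imwrite("pics/w5.png",c["img"])
```

```text
[482.66140403 381.75226041  14.73503274] [[-0.97   0.014 -0.244]
 [ 0.245  0.02  -0.969]
 [-0.008 -1.    -0.022]] [ 0.56985544 -0.13075044 -0.53263695] 10.924964084581344
```

View pics/w5.png

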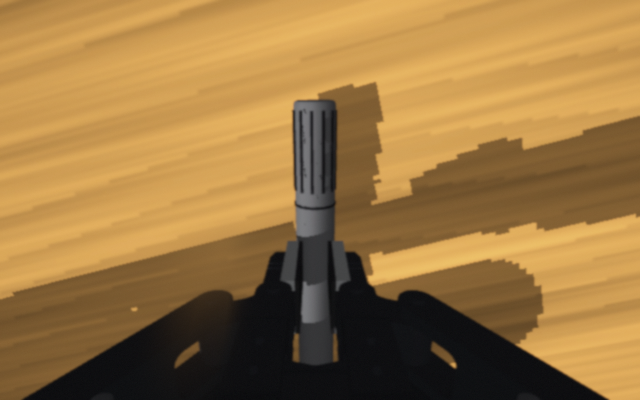

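Emit:
apply_moves:
  motion:
    - [[40,0,0,0,0,0,0],[40,0,0,0,0,0,0],[40,0,0,0,0,0,0],[40,5,0,5,1.2,0,-0.5],[40,0,0,0,0,0,0],[40,0,0,0,0,0,0],[40,0,0,0,0,0,0],[40,0,0,0,0,0,0],[40,0,0,0,0,0,0],[40,0,0,0,0,0,0]]
  force: 30

```text
t: 11.25
eef_pos: [475.8, 377.8, 14.5]
ee_rot: [-0.258, -2.089, 2.09]
ft_force: [-0.6, 0.4, -0.2]
opening: 39.8
```

Run:
```python
from h import *
c=manip.read_camera("wrist");s=manip.sense();p,R=pose(s);print(p,R.round(3),s["ft_force"],s["opening"])
cv2.imwrite("pics/w6.png",c["img"])
r=manip.tip_of("wrist","case")
for x in r: print(x,onz(c,x["pixel"][::-1],9), R.T@(onz(c,x["pixel"][::-1],9)-p))
```

```text
[475.81940639 377.80361897  14.55709457] [[-0.97  -0.002 -0.244]
 [ 0.244 -0.001 -0.97 ]
 [ 0.001 -1.     0.001]] [-0.06288911  0.86827127 -0.30419261] 40.025142177482245
{'pixel': [249.8, 304.3], 'score': 0.73} [478.44912022 382.65498684   9.        ] [-1.37162644  5.55040877 -5.35201537]
```

View pics/w6.png

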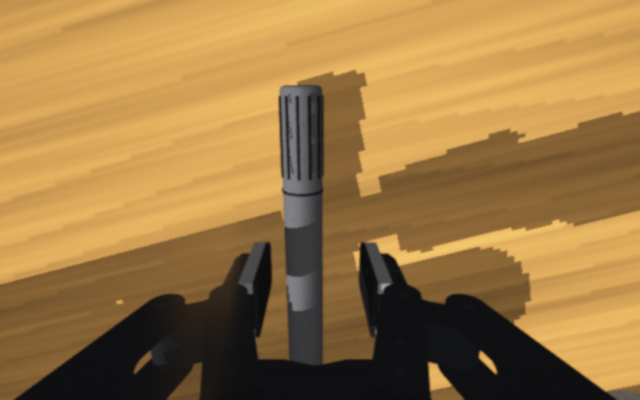

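Emit:
apply_moves:
  motion:
    - [[40,-1,0,-5,0,0,0],[40,0,0,0,0,0,0],[40,0,7,0,0,0,0],[40,0,7,0,0,0,0],[40,0,0,0,0,0,0],[40,0,0,0,0,0,0],[40,0,0,0,0,0,0],[28,0,0,0,0,0,0],[28,0,0,0,0,0,0],[28,0,0,0,0,0,0]]
  force: 30

```text
t: 12.18
eef_pos: [479.8, 383.9, 0.5]
ee_rot: [-0.261, -2.092, 2.089]
ft_force: [-0.0, 0.3, -0.2]
opening: 27.8
```

Run:
```python
from h import *
c=manip.read_camera("wrist");s=manip.sense();p,R=pose(s);print(p,R.round(3),s["ft_force"],s["opening"])
cv2.imwrite("pics/w7.png",c["img"])
r=manip.tip_of("wrist","case")
for x in r: print(x,onz(c,x["pixel"][::-1],9), R.T@(onz(c,x["pixel"][::-1],9)-p))
```

```text
[4.79684896e+02 3.83873063e+02 4.29155215e-01] [[-0.97   0.001 -0.245]
 [ 0.245  0.001 -0.97 ]
 [-0.001 -1.    -0.001]] [-0.09550578  0.28394849 -0.28180087] 28.079427332398968
{'pixel': [269.2, 320.2], 'score': 0.86} [478.12362107 382.21813998   9.        ] [ 1.10354111 -8.5743838   1.9743028 ]
```

View pics/w7.png

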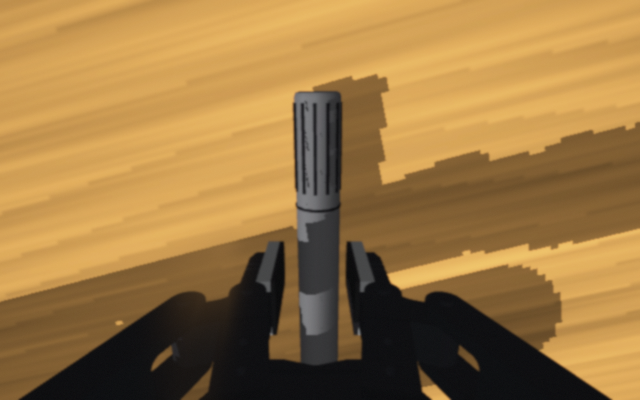

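Emit:
apply_moves:
  motion:
    - [[22,0,0,1,0,0,0],[16,0,0,0,0,0,0],[10,0,0,0,0,0,0],[10,0,0,0,0,0,0],[10,0,0,0,0,0,0],[10,0,0,0,0,0,0],[10,0,0,0,0,0,0],[10,0,0,0,0,0,0],[10,0,0,0,0,0,0],[10,0,0,0,0,0,0]]
  force: 30

```text
t: 13.12
eef_pos: [479.3, 382.5, 0.4]
ee_rot: [-0.26, -2.091, 2.089]
ft_force: [0.3, -1.2, 2.0]
opening: 16.9
```

Emit:
apply_moves:
  motion:
    - [[10,0,0,0,0,0,0],[10,0,0,0,0,0,0],[10,0,-5,0,0,0,0],[10,0,-10,0,0,0,0],[10,0,-20,0,0,0,0],[10,0,-20,0,0,0,0],[10,0,-20,0,0,0,0],[10,0,-10,0,0,0,0],[10,0,0,0,0,0,0],[10,0,0,0,0,0,0]]
  force: 80

```text
t: 13.95
eef_pos: [477.1, 381.4, 89.7]
ee_rot: [-0.256, -2.087, 2.09]
ft_force: [-0.3, 0.8, -0.2]
opening: 14.7
```

Run:
```python
from h import *
c=manip.read_camera("wrist");s=manip.sense();p,R=pose(s);print(s["t"],p,R.round(3),s["ft_force"],s["opening"])
cv2.imwrite("pics/w8.png",c["img"])
S=manip.read_camera("side");cv2.imwrite("pics/s8.png",cv2.resize(S["img"][120:400,100:420],None,fx=2.4,fy=2.1,interpolation=cv2.INTER_CUBIC))
# model overlay
P0=np.array([589.5,85,213]);Rc=Ro.from_euler("z",-.168).as_matrix()
th=0.26;Rt=np.array([[np.cos(th),0,-np.sin(th)],[0,1,0],[np.sin(th),0,np.cos(th)]])
seat=P0+Rc@[-27,50,-8.3];Rs=Rc@Rt;print(seat,Rs.round(3))
w2=dict(np.load("w2.npz"))
def draw(c,img,x0,y0,f):
    q=lambda X:tuple(np.round((proj(c,X)[0]-[x0,y0]+.5)*f-.5).astype(int))
    for xx in(-45,45):
        pts=[seat+Rs@v for v in([xx,-10,26],[xx,-10,-9],[xx,10,-9],[xx,10,26])]
        for a,b in zip(pts,pts[1:]): cv2.line(img,q(a),q(b),(0,0,255),1)
    cv2.line(img,q(seat+Rs@[-75,0,0]),q(seat+Rs@[75,0,0]),(0,255,255),1)
    for y in(-10,10):cv2.line(img,q(seat+Rs@[-45,y,-50]),q(seat+Rs@[45,y,-50]),(255,0,0),1)
    b=P0+Rc@[15,-17,-28];cv2.circle(img,q(b),3,(0,255,0),1)
    cv2.line(img,q(P0+Rc@[-114,0,0]),q(P0+Rc@[114,0,0]),(255,0,255),1)
    cv2.line(img,q(P0+Rc@[-130,-58,9]),q(P0+Rc@[130,-58,9]),(255,0,255),1)
I=cv2.resize(w2["img"][60:260,260:480],None,fx=3.5,fy=3,interpolation=cv2.INTER_CUBIC)
I=cv2.resize(w2["img"][60:260,260:480],None,fx=3,fy=3,interpolation=cv2.INTER_CUBIC);draw(w2,I,260,60,3);cv2.imwrite("pics/o2.png",I)
I=cv2.resize(S["img"][130:270,200:360],None,fx=4,fy=4,interpolation=cv2.INTER_CUBIC);draw(S,I,200,130,4);cv2.imwrite("pics/o3.png",I)
```

```text
14.0 [477.15088046 381.46060368  89.50334748] [[-0.97  -0.004 -0.245]
 [ 0.245 -0.001 -0.97 ]
 [ 0.003 -1.     0.002]] [ 0.51168497  0.96725161 -0.16607136] 15.130326902648754
[571.2406708  138.81075076 204.7       ] [[ 0.953  0.167 -0.253]
 [-0.162  0.986  0.043]
 [ 0.257  0.     0.966]]
```

View pics/w8.png

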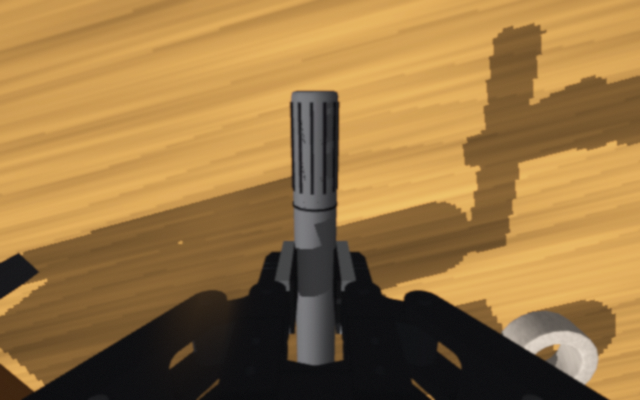

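View pics/o2.png

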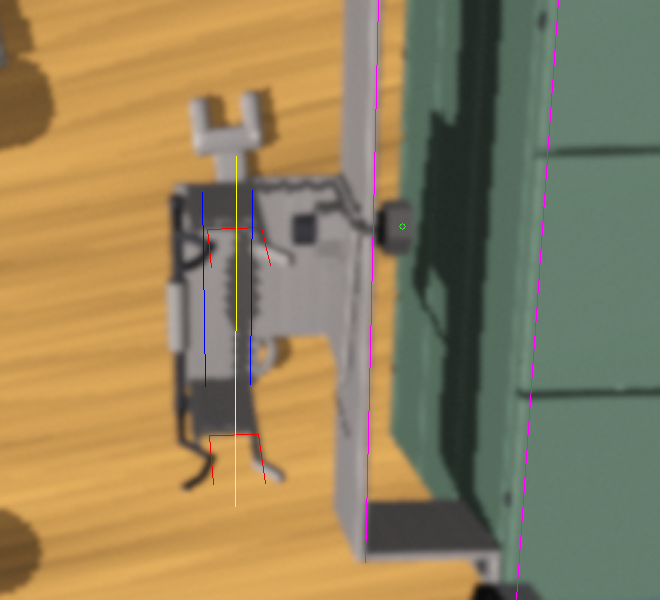

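View pics/o3.png

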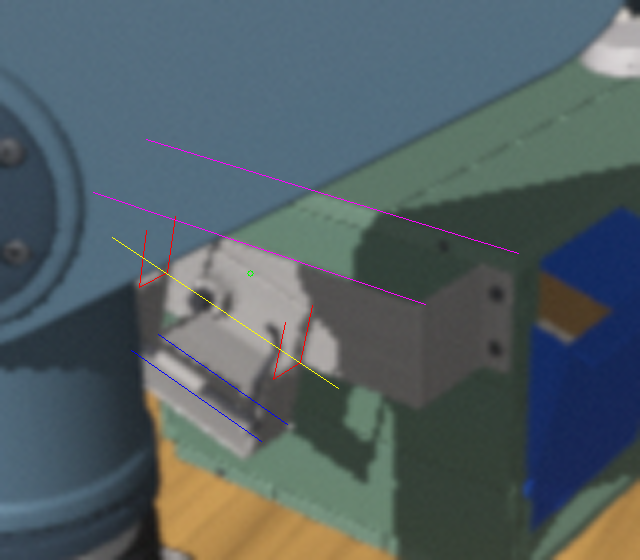

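Run:
```python
from h import *
from scipy.optimize import brentq
# tool-frame camera constants
c=manip.read_camera("wrist");p,R=pose();Rct=c["R"]@R;o=R.T@(-c["R"].T@c["t"]-p);print(o)
for f in("w7","w8"):
    g=cv2.cvtColor(cv2.imread(f"pics/{f}.png"),cv2.COLOR_BGR2GRAY).astype(float)
    for r in(150,160,170,180,215,220,225,230):
        L=g[r-1:r+2].mean(0);d=np.gradient(L)
        a=270+np.argmin(d[270:312]);b=325+np.argmax(d[325:365])
        w=b-a; dep=18*342.4/w
        v=(r-195.3)/342.4; cam=np.array([0,v*dep,dep]); print(f,r,a,b,"tool y",round((o+Rct.T@cam)[1],1), [int(x) for x in L[a-2:a+3]],[int(x) for x in L[b-2:b+3]])
```

```text
[ -73.59458182 -143.55250677   -0.5133888 ]
w7 150 294 341 tool y -13.0 [169, 143, 96, 52, 54] [32, 37, 56, 82, 98]
w7 160 294 341 tool y -14.1 [175, 160, 118, 65, 51] [32, 40, 62, 82, 94]
w7 170 294 341 tool y -15.2 [166, 154, 117, 67, 46] [32, 40, 63, 85, 96]
w7 180 295 341 tool y -13.6 [164, 132, 83, 49, 63] [34, 47, 76, 96, 103]
w7 215 296 339 tool y -8.7 [164, 159, 144, 128, 120] [48, 50, 62, 77, 86]
w7 220 296 339 tool y -9.3 [162, 159, 148, 132, 123] [48, 51, 65, 82, 92]
w7 225 305 339 tool y 25.4 [125, 118, 97, 72, 59] [48, 52, 69, 84, 93]
w7 230 306 339 tool y 29.8 [126, 116, 93, 68, 56] [47, 55, 73, 90, 97]
w8 150 291 338 tool y -13.0 [169, 144, 97, 54, 55] [34, 50, 93, 140, 164]
w8 160 291 338 tool y -14.1 [179, 163, 121, 66, 52] [34, 57, 101, 138, 154]
w8 170 291 338 tool y -15.2 [160, 148, 113, 66, 47] [36, 60, 107, 145, 161]
w8 180 310 337 tool y 77.9 [116, 107, 80, 49, 39] [30, 39, 79, 136, 168]
w8 215 311 336 tool y 88.3 [116, 115, 113, 111, 108] [49, 67, 114, 159, 183]
w8 220 310 336 tool y 78.4 [118, 117, 115, 113, 111] [52, 79, 131, 170, 185]
w8 225 311 336 tool y 86.3 [116, 114, 113, 110, 102] [50, 72, 111, 139, 151]
w8 230 311 336 tool y 85.2 [117, 115, 113, 110, 108] [47, 57, 78, 98, 107]
```

```bash
cat > mdl.py <<'E'
from h import *
P0=np.array([589.5,85,213]);Rc=Ro.from_euler("z",-.168).as_matrix()
th=0.26;Rt=np.array([[np.cos(th),0,-np.sin(th)],[0,1,0],[np.sin(th),0,np.cos(th)]])
seat=P0+Rc@[-27,50,-8.3];Rs=Rc@Rt
E
python3 - <<'E'
from mdl import *
S=manip.read_camera("side")
im=cv2.imread("pics/side0.png")
f=7;x0,y0=215,165
I=cv2.resize(im[y0:y0+80,x0:x0+100],None,fx=f,fy=f,interpolation=cv2.INTER_CUBIC);J=I.copy()
q=lambda X:tuple(np.round((proj(S,X)[0]-[x0,y0]+.5)*f-.5).astype(int))
for xx in(-47,-43,43,47):
    pts=[seat+Rs@v for v in([xx,-10,26],[xx,-10,-9],[xx,10,-9],[xx,10,26])]
    for a,b in zip(pts,pts[1:]): cv2.line(I,q(a),q(b),(0,0,255),1)
for y in(-10,10):cv2.line(I,q(seat+Rs@[-45,y,-50]),q(seat+Rs@[45,y,-50]),(255,0,0),1)
cv2.line(I,q(P0+Rc@[-114,0,0]),q(P0+Rc@[114,0,0]),(255,0,255),1)
cv2.imwrite("pics/o4.png",I);cv2.imwrite("pics/o4r.png",J)
E
```

```text
(no output)
```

View pics/o4.png

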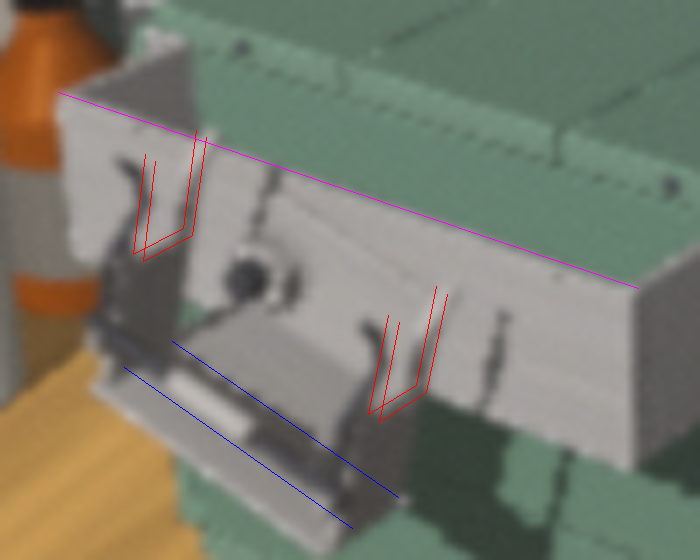

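View pics/o4r.png

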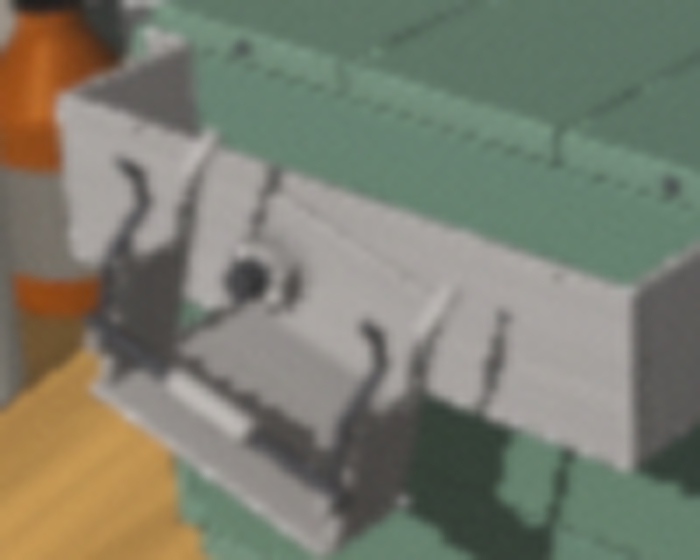

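```bash
cat >> mdl.py <<'E'
Rg=np.column_stack([-Rs[:,0],-Rs[:,2],-Rs[:,1]])
cas=np.array([1,-8.6,0])
def goal(xyz,Rg=Rg): return seat+Rs@np.array(xyz)-Rg@cas
def rel(tp,tR):
    p,R=pose(); print("pos",p.round(1),"world d",(tp-p).round(1),"tool shift",(R.T@(tp-p)).round(1),"turn deg",np.degrees(Ro.from_matrix(R.T@tR).as_rotvec()).round(2))
E
python3 - <<'E'
from mdl import *
print(Rg.round(3));rel(goal([0,0,75]),Rg)
E
```

```text
[[-0.953  0.253 -0.167]
 [ 0.162 -0.043 -0.986]
 [-0.257 -0.966 -0.   ]]
pos [476.1 380.9  87.8] world d [  79.2 -239.4  181.3] tool shift [-134.4 -181.2  213.5] turn deg [-0.82 -4.49 15.23]
```

Emit:
apply_moves:
  motion:
    - [[10,0,-37,0,0,0,0],[10,0,-37,0,0,0,0],[10,0,-37,0,0,0,0],[10,0,-37,0,0,0,0],[10,0,-37,0,0,0,0],[10,0,0,20,-0.2,-0.9,3.1],[10,0,0,20,-0.2,-0.9,3.1],[10,0,0,20,-0.2,-0.9,3.1],[10,0,0,20,-0.2,-0.9,3.1],[10,0,0,20,-0.2,-0.9,3.1]]

```text
t: 14.98
eef_pos: [454.5, 280.4, 269.5]
ee_rot: [0.451, 2.117, -2.185]
ft_force: [-0.3, 0.2, -0.4]
opening: 15.1
```

Run:
```python
from mdl import *
rel(goal([0,0,75]),Rg); print(manip.sense()["opening"],manip.sense()["joint_pos"].round(2))
```

```text
pos [454.5 280.4 269.5] world d [ 100.9 -138.9   -0.3] tool shift [-117.7   32.5  120.6] turn deg [-0.51  0.41  0.19]
15.063370829833385 [ 0.42 -0.07  1.81 -0.16  1.19  2.2 ]
```

Emit:
apply_moves:
  motion:
    - [[10,-20,5.4,20,0,0,0],[10,-20,5.4,20,0,0,0],[10,-20,5.4,20,0,0,0],[10,-20,5.4,20,0,0,0],[10,-20,5.4,20,0,0,0],[10,-18,5.4,20,0,0,0],[10,0,0,0,-0.5,0.4,0],[10,0,0,0,0,0,0],[10,0,0,0,0,0,0],[10,0,0,0,0,0,0]]

```text
t: 15.82
eef_pos: [550.0, 133.2, 256.4]
ee_rot: [0.437, 2.133, -2.191]
ft_force: [0.4, -0.9, 0.6]
opening: 14.9
```

```bash
cat > ov.py <<'E'
from mdl import *
def lines(c,img,seat=seat):
    q=lambda X:tuple(np.round(proj(c,X)[0]).astype(int))
    for xx in(-45,45):
        pts=[seat+Rs@v for v in([xx,-10,26],[xx,-10,-9],[xx,10,-9],[xx,10,26])]
        for a,b in zip(pts,pts[1:]): cv2.line(img,q(a),q(b),(0,0,255),1)
    cv2.line(img,q(seat+Rs@[-75,0,0]),q(seat+Rs@[75,0,0]),(0,255,255),1)
E
python3 - <<'E'
from ov import *
rel(goal([0,0,75]),Rg); print(manip.sense()["opening"])
c=manip.read_camera("wrist");cv2.imwrite("pics/w9r.png",c["img"]);I=c["img"].copy();lines(c,I);cv2.imwrite("pics/w9.png",I)
s=manip.read_camera("side");I=s["img"].copy();x=cv2.resize(I[120:280,180:340],None,fx=3.6,fy=3.6,interpolation=cv2.INTER_CUBIC);cv2.imwrite("pics/s9.png",x)
E
```

```text
pos [550.  133.2 256.4] world d [ 5.4  8.3 12.7] tool shift [ -6.8 -11.5  -9. ] turn deg [-0.35  0.26  1.17]
14.863457756861509
```

View pics/w9.png

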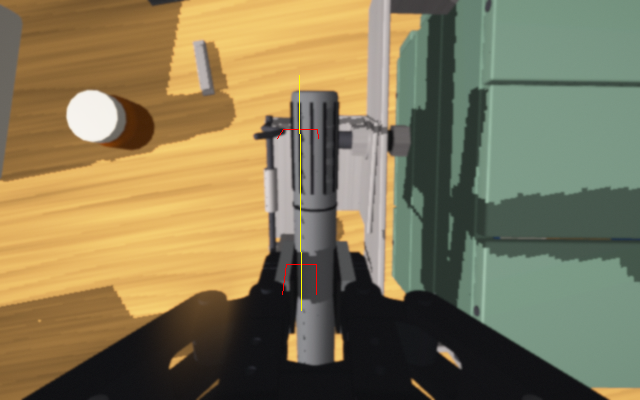

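View pics/s9.png

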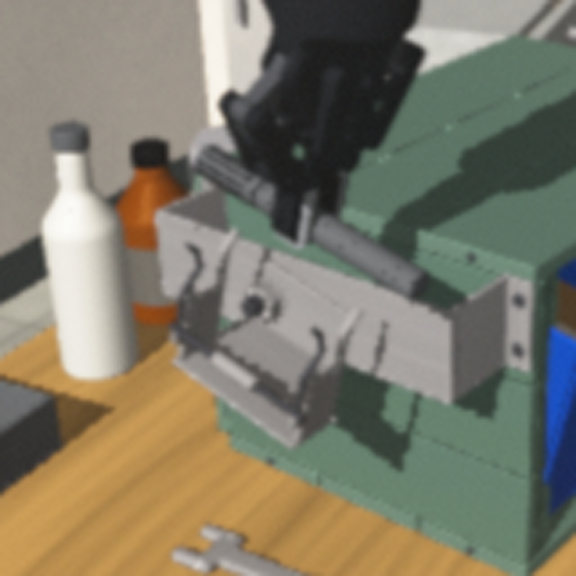

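Emit:
apply_moves:
  motion:
    - [[10,-4,-6,-5,0,0,0.6],[10,-3,-5.5,-4,-0.4,0.3,0.6],[10,0,0,0,0,0,0],[10,0,0,0,0,0,0],[10,0,0,0,0,0,0],[10,0,0,0,0,0,0],[10,0,0,0,0,0,0],[10,0,0,0,0,0,0],[10,0,0,0,0,0,0],[10,0,0,0,0,0,0]]

```text
t: 16.75
eef_pos: [554.8, 146.5, 272.0]
ee_rot: [0.461, 2.125, -2.166]
ft_force: [-0.8, -0.1, 0.1]
opening: 14.8
```

Run:
```python
from ov import *
rel(goal([0,0,75]),Rg); print(manip.sense()["opening"])
c=manip.read_camera("wrist");I=c["img"].copy();cv2.imwrite("pics/w10r.png",cv2.resize(I[80:320,200:440],None,fx=2.5,fy=2.5,interpolation=cv2.INTER_CUBIC));lines(c,I);cv2.imwrite("pics/w10.png",cv2.resize(I[80:320,200:440],None,fx=2.5,fy=2.5,interpolation=cv2.INTER_CUBIC))
s=manip.read_camera("side");x=cv2.resize(s["img"][130:260,200:330],None,fx=4.6,fy=4.6,interpolation=cv2.INTER_CUBIC);cv2.imwrite("pics/s10.png",x)
```

```text
pos [554.8 146.5 272. ] world d [ 0.5 -5.  -2.9] tool shift [-0.5  3.1  4.8] turn deg [ 0.24  0.29 -0.28]
14.816511555831886
```

View pics/w10.png

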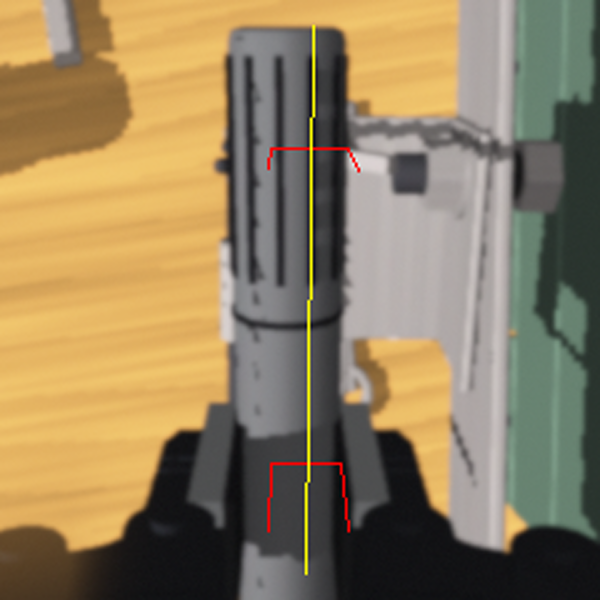

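View pics/s10.png

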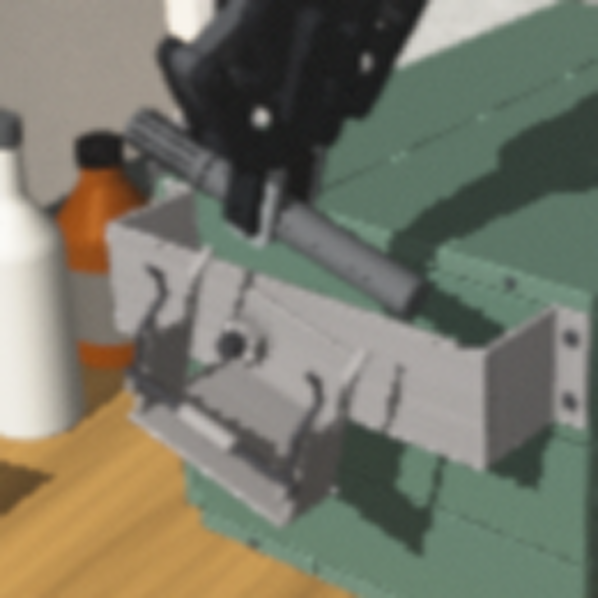

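Emit:
apply_moves:
  motion:
    - [[10,0,0,4.5,0.2,0.3,-0.3],[10,0,0,0,0,0,0],[10,0,12,0,0,0,0],[10,0,12,0,0,0,0],[10,0,12,0,0,0,0],[10,0,0,0,0,0,0],[10,0,0,0,0,0,0],[10,0,0,0,0,0,0],[10,0,0,0,0,0,0],[10,0,0,0,0,0,0]]

```text
t: 17.68
eef_pos: [563.4, 139.2, 231.6]
ee_rot: [0.46, 2.13, -2.177]
ft_force: [-0.2, -0.1, 0.7]
opening: 14.9
```

Run:
```python
from ov import *
rel(goal([0,0,40]),Rg); print(manip.sense()["opening"])
c=manip.read_camera("wrist");I=c["img"].copy();cv2.imwrite("pics/w11r.png",cv2.resize(I[80:320,200:440],None,fx=2.5,fy=2.5,interpolation=cv2.INTER_CUBIC));lines(c,I);cv2.imwrite("pics/w11.png",cv2.resize(I[80:320,200:440],None,fx=2.5,fy=2.5,interpolation=cv2.INTER_CUBIC))
s=manip.read_camera("side");x=cv2.resize(s["img"][130:260,200:330],None,fx=4.6,fy=4.6,interpolation=cv2.INTER_CUBIC);cv2.imwrite("pics/s11.png",x)
```

```text
pos [563.4 139.2 231.6] world d [0.8 0.8 3.8] tool shift [-1.6 -3.5 -0.9] turn deg [-0.04 -0.08  0.22]
14.921152101980494
```

View pics/w11.png

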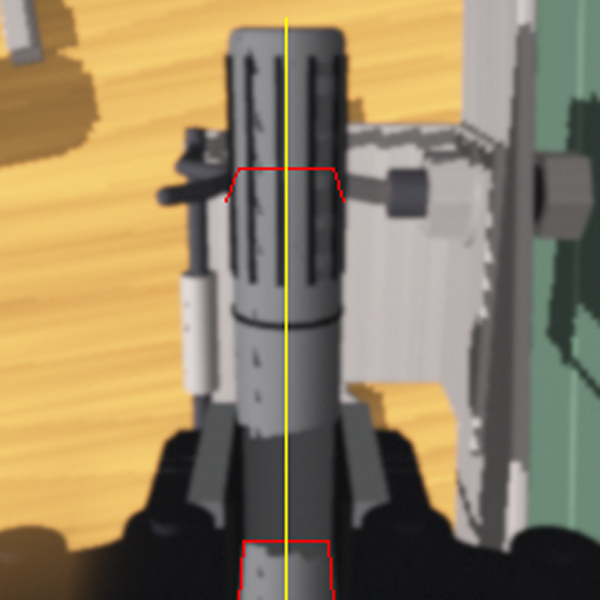

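View pics/s11.png

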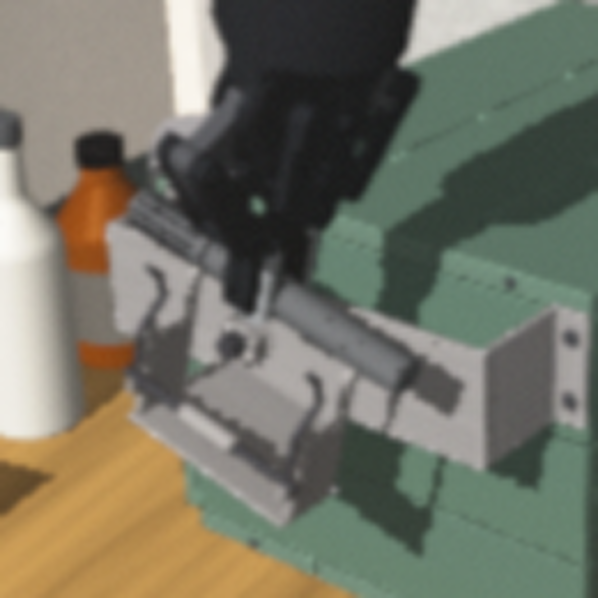

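Emit:
apply_moves:
  motion:
    - [[10,-1,8,-1,0,0,0.2],[10,0,8,0,0,0,0],[10,0,4,0,0,0,0],[10,0,0,0,0,0,0],[10,0,0,0,0,0,0],[10,0,0,0,0,0,0],[10,0,0,0,0,0,0],[10,0,0,0,0,0,0],[10,0,0,0,0,0,0],[10,0,0,0,0,0,0]]

```text
t: 18.62
eef_pos: [571.8, 140.0, 213.3]
ee_rot: [0.47, 2.127, -2.17]
ft_force: [0.5, 0.8, 1.0]
opening: 15.1
```

Run:
```python
from ov import *
rel(goal([0,0,0]),Rg); s=manip.sense();print(s["opening"],s["ft_force"])
c=manip.read_camera("wrist");I=c["img"].copy();lines(c,I);cv2.imwrite("pics/w12.png",cv2.resize(I[80:320,200:440],None,fx=2.5,fy=2.5,interpolation=cv2.INTER_CUBIC))
s=manip.read_camera("side");x=cv2.resize(s["img"][130:260,200:330],None,fx=4.6,fy=4.6,interpolation=cv2.INTER_CUBIC);cv2.imwrite("pics/s12.png",x)
```

```text
pos [571.8 140.  213.3] world d [  2.6  -1.7 -16.7] tool shift [ 1.6 16.8  1.3] turn deg [ 0.11 -0.16 -0.29]
15.090954356401586 [0.47916407 0.81827276 0.98586658]
```

View pics/w12.png

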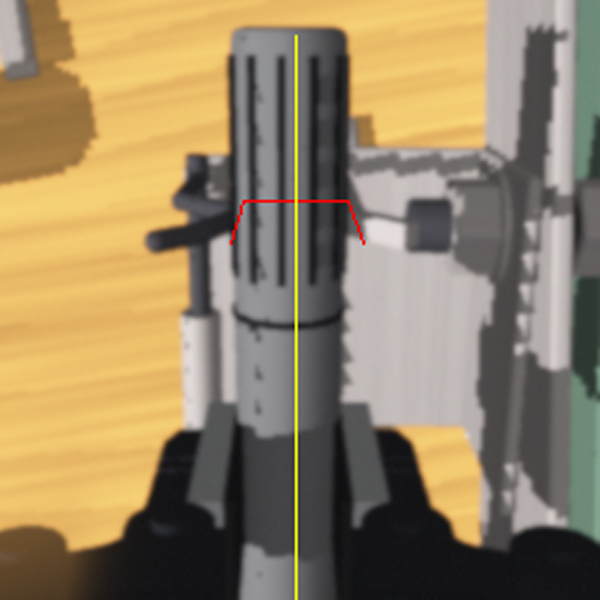

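View pics/s12.png

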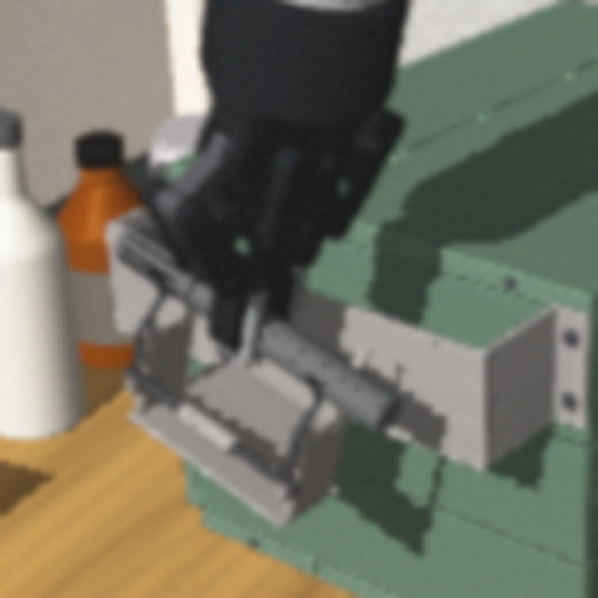

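Emit:
apply_moves:
  motion:
    - [[10,0,2,1.3,0,0,-0.3],[10,0,4,0,0,0,0],[10,0,5,0,0,0,0],[10,0,5,0,0,0,0],[10,0,5,0,0,0,0],[10,0,3,0,0,0,0],[10,0,3,0,0,0,0],[10,0,3,0,0,0,0],[10,0,3,0,0,0,0],[10,0,3,0,0,0,0]]

```text
t: 19.55
eef_pos: [579.2, 139.8, 194.8]
ee_rot: [0.463, 2.13, -2.171]
ft_force: [-21.1, -0.9, 26.7]
opening: 15.1
```

Run:
```python
from ov import *
rel(goal([0,0,0]),Rg); s=manip.sense();print(s["opening"],s["ft_force"],s["ft_torque"])
c=manip.read_camera("wrist");I=c["img"].copy();lines(c,I);cv2.imwrite("pics/w13.png",cv2.resize(I[80:320,200:440],None,fx=2.5,fy=2.5,interpolation=cv2.INTER_CUBIC))
s=manip.read_camera("side");x=cv2.resize(s["img"][130:260,200:330],None,fx=4.6,fy=4.6,interpolation=cv2.INTER_CUBIC);cv2.imwrite("pics/s13.png",x)
```

```text
pos [579.2 139.8 194.8] world d [-4.8 -1.5  1.8] tool shift [ 3.9 -2.9  2.2] turn deg [ 0.17 -0.04 -0.  ]
15.115578338165154 [-21.06450644  -0.90094376  26.69365533] [-0.22325761  2.3630937  -0.48492954]
```

View pics/w13.png

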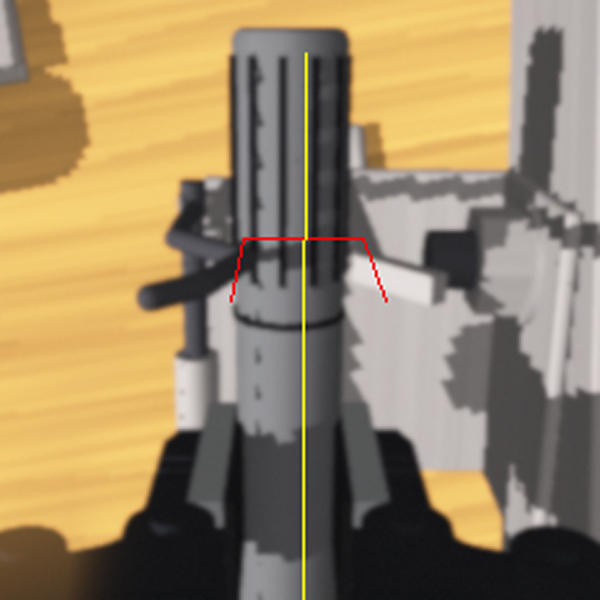

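View pics/s13.png

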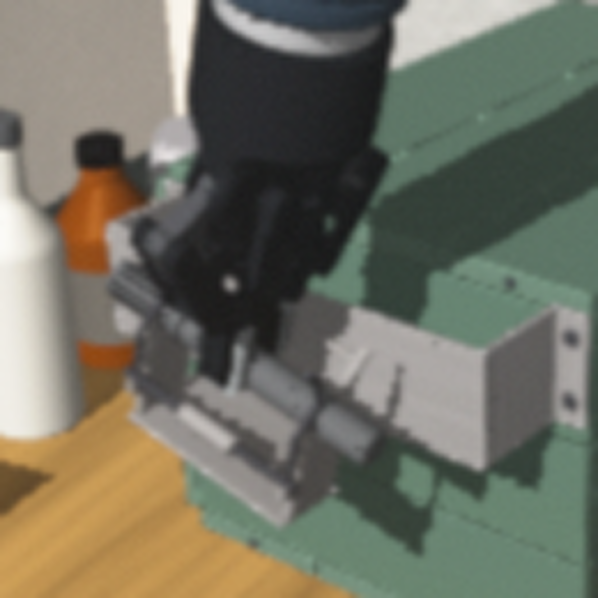

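Emit:
apply_moves:
  motion:
    - [[10,0,0,0,0,0,0],[10,0,0,0,0,0,0],[10,0,0,0,0,0,0],[10,0,0,0,0,0,0],[36,0,0,0,0,0,0],[36,0,0,0,0,0,0],[36,0,0,0,0,0,0],[36,0,0,0,0,0,0],[36,0,0,0,0,0,0],[36,0,0,0,0,0,0]]

```text
t: 20.48
eef_pos: [578.4, 138.9, 192.3]
ee_rot: [0.459, 2.13, -2.175]
ft_force: [-0.4, 0.1, -0.9]
opening: 35.7
```

Run:
```python
from ov import *
rel(goal([0,0,0]),Rg); s=manip.sense();print(s["opening"],s["ft_force"],s["ft_torque"])
c=manip.read_camera("wrist");I=c["img"].copy();lines(c,I);cv2.imwrite("pics/w14.png",cv2.resize(I[80:320,200:440],None,fx=2.5,fy=2.5,interpolation=cv2.INTER_CUBIC))
s=manip.read_camera("side");x=cv2.resize(s["img"][130:260,200:330],None,fx=4.6,fy=4.6,interpolation=cv2.INTER_CUBIC);cv2.imwrite("pics/s14.png",x)
```

```text
pos [578.4 138.9 192.3] world d [-4.  -0.6  4.3] tool shift [ 2.6 -5.2  1.3] turn deg [0.06 0.03 0.18]
35.74504652795706 [-0.39740018  0.09727605 -0.90604321] [0.06236117 0.06206894 0.01983125]
```

View pics/w14.png

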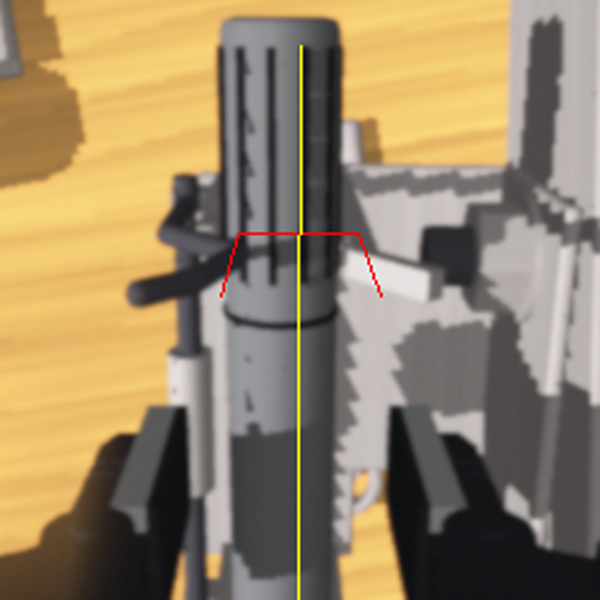

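View pics/s14.png

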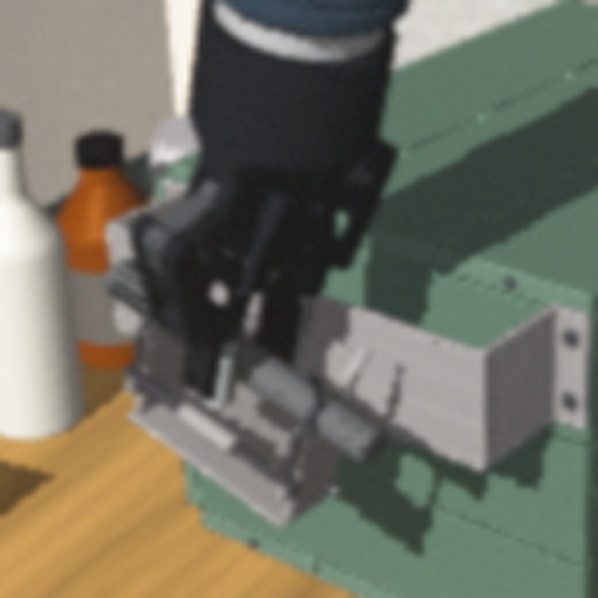

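Emit:
apply_moves:
  motion:
    - [[36,0,-10,0,0,0,0],[36,0,-15,0,0,0,0],[36,0,-20,0,0,0,0],[36,0,-25,0,0,0,0],[36,0,-30,0,0,0,0],[36,0,-30,0,0,0,0],[36,0,0,0,0,0,0],[36,0,0,0,0,0,0],[36,0,0,0,0,0,0],[36,0,0,0,0,0,0]]

```text
t: 21.42
eef_pos: [542.6, 144.8, 328.7]
ee_rot: [0.46, 2.129, -2.173]
ft_force: [-0.1, 0.0, -0.0]
opening: 36.0
```

Run:
```python
from ov import *
p,R=pose();print(p)
for n in("wrist","side"):
    c=manip.read_camera(n)
    np.savez(f"{n}15.npz",**c)
    for t in("case","clip_seat","bolt","bracket"): print(n,t,[(np.round(x["pixel"],1).tolist(),round(x["score"],2)) for x in manip.tip_of(n,t)])
c=dict(np.load("wrist15.npz"));I=c["img"].copy();cv2.imwrite("pics/w15.png",cv2.resize(I[60:320,200:460],None,fx=2.3,fy=2.3,interpolation=cv2.INTER_CUBIC))
s=dict(np.load("side15.npz"));x=cv2.resize(s["img"][165:245,215:315],None,fx=7,fy=7,interpolation=cv2.INTER_CUBIC);cv2.imwrite("pics/s15.png",x)
```

```text
[542.56914434 144.77886833 328.72866366]
wrist case [([184.7, 314.0], 0.74)]
wrist clip_seat [([188.6, 310.1], 0.87)]
wrist bolt [([139.9, 391.0], 0.95)]
wrist bracket [([156.4, 377.9], 0.64)]
side case [([208.5, 252.3], 0.55)]
side clip_seat [([209.5, 254.1], 0.75), ([284.1, 259.7], 0.24)]
side bolt [([188.7, 262.5], 0.58)]
side bracket [([189.8, 264.3], 0.89)]
```

View pics/w15.png

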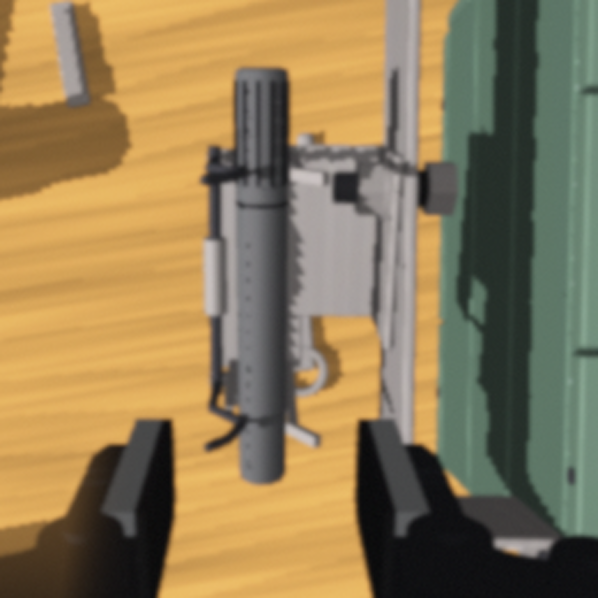

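View pics/s15.png

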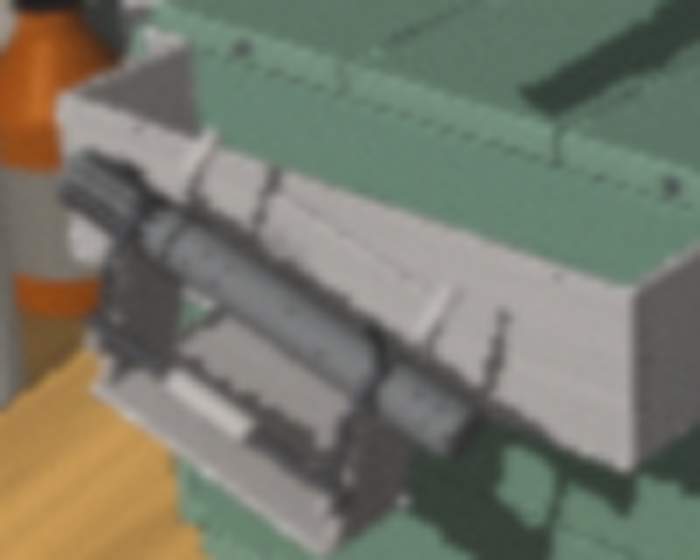

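Run:
```python
from ov import *
c=dict(np.load("wrist15.npz"));s=dict(np.load("side15.npz"))
z=lambda p:(np.array(p)+.5)/2.3-.5+np.array([200,60])
inv=lambda X:Rc.T@(np.array(X)-P0)
print("bolt net",inv(onz(c,(391,139.9),185)),"hand",inv(onz(c,z((438,188)),190)))
print("bolt edges y @z194:",[inv(onz(c,z(p),194)).round(1).tolist() for p in((427,188),(457,188),(440,162),(440,214))])
print("plate inner/outer",[inv(onz(c,z(p),213)).round(1).tolist() for p in((419,100),(415,300),(414,430),(400,430),(405,300))])
print("crate edge",[inv(onz(c,z(p),222)).round(1).tolist() for p in((575,90),(571,470))])
X,e=tri([(c,(314,184.7)),(s,(252.3,208.5))]);print("case",X,e,"seat fr",Rs.T@(X-seat))
# case ends on seat plane y=0 line: intersect ray with plane through seat normal ... use plane z_s=0
def onseat(p):
    o,v=ray(c,p);n=Rs[:,2];t=((seat-o)@n)/(v@n);return Rs.T@(o+t*v-seat)
print("ends",onseat(z((262,70))),onseat(z((261,480))), "net",onseat((314,184.7)))
```

```text
bolt net [ 16.16355721 -14.66442787 -28.        ] hand [ 14.20283186 -12.85419034 -23.        ]
bolt edges y @z194: [[13.7, -7.9, -19.0], [13.7, -19.0, -19.0], [23.2, -12.6, -19.0], [4.2, -12.8, -19.0]]
plate inner/outer [[41.4, -1.1, -0.0], [-27.2, -0.3, 0.0], [-72.5, -0.3, 0.0], [-72.5, 4.6, 0.0], [-27.2, 3.2, 0.0]]
crate edge [[42.7, -51.0, 9.0], [-84.3, -51.6, 9.0]]
case [575.8196589  140.72082685 201.23433137] [np.float64(0.26084374414319905), np.float64(0.26084374414307343)] seat fr [ 3.16318122  2.6488409  -4.42767527]
ends [ 7.80377998e+01  2.75179280e+00 -2.82914136e-15] [-7.23295879e+01  3.12500598e+00 -7.28654225e-14] net [ 4.17121856e+00  2.44465790e+00 -2.40547852e-14]
```

```bash
cat >> mdl.py <<'E'
bolt=P0+Rc@[14.5,-13.8,-28]
Rb=np.column_stack([-Rs[:,1],-Rs[:,2],Rs[:,0]])
def bgoal(h,dy=-7,dz=4): return bolt+Rs@[0,dy,dz+h]-19*Rs[:,2]
E
python3 - <<'E'
from mdl import *
print(manip.grasp_offset,bolt,Rb.round(3));rel(bgoal(100),Rb)
E
```

```text
18.700000000000003 [601.4883472   68.96973077 185.        ] [[-0.167  0.253  0.953]
 [-0.986 -0.043 -0.162]
 [-0.    -0.966  0.257]]
pos [542.7 144.7 328.6] world d [ 36.1 -79.  -61.4] tool shift [-31.4  71.7  72. ] turn deg [ 1.600e-01 -8.997e+01  1.000e-02]
```

Emit:
apply_moves:
  motion:
    - [[50,0,3,0,0,-7,0],[50,0,3,0,0,-7,0],[50,0,3,0,0,-7,0],[50,0,3,0,0,-7,0],[50,0,3,0,0,-7,0],[50,0,3,0,0,-7,0],[50,0,3,0,0,-7,0],[50,0,3,0,0,-7,0],[50,0,3,0,0,-7,0],[50,0,3,0,0,-7,0]]

```text
t: 22.75
eef_pos: [551.0, 143.5, 298.5]
ee_rot: [-0.728, 1.352, -1.646]
ft_force: [-0.1, -0.9, 0.5]
opening: 50.0
```

Emit:
apply_moves:
  motion:
    - [[50,0,0,0,0,-6.5,0],[50,0,0,0,0,-6.5,0],[50,0,0,0,0,-6.5,0],[50,20,0,10,0,0,0],[50,20,0,10,0,0,0],[50,15,0,5,0,0,0],[50,0,0,0,0,0,0],[50,0,0,0,0,0,0],[50,0,0,0,0,0,0],[50,0,0,0,0,0,0]]

```text
t: 23.58
eef_pos: [567.8, 85.3, 303.1]
ee_rot: [-0.978, 1.091, -1.424]
ft_force: [-0.1, -0.4, -0.1]
opening: 50.2
```

Run:
```python
from mdl import *
rel(bgoal(100),Rb);s=manip.sense();print(s["t"],s["joint_pos"].round(2))
```

```text
pos [567.8  85.3 303.1] world d [ 11.  -19.6 -35.9] tool shift [17.8 38.3  3.8] turn deg [ 0.3   2.69 -0.14]
23.5833 [-0.04 -0.04  1.72 -0.03  1.21  0.09]
```

Emit:
apply_moves:
  motion:
    - [[50,8,12,2,0.3,2.7,-0.1],[50,8,12,2,0,0,0],[50,0,12,0,0,0,0],[50,0,0,0,0,0,0],[50,0,0,0,0,0,0],[50,0,0,0,0,0,0],[50,0,0,0,0,0,0],[50,0,0,0,0,0,0],[50,0,0,0,0,0,0],[50,0,0,0,0,0,0]]

```text
t: 24.42
eef_pos: [578.4, 71.4, 267.8]
ee_rot: [-0.949, 1.116, -1.45]
ft_force: [-0.3, 0.1, 0.8]
opening: 49.8
```

```bash
cat > look.py <<'E'
import sys
from mdl import *
k=sys.argv[1];h=float(sys.argv[2]);RR=Rb if len(sys.argv)<4 else None
rel(bgoal(h),Rb);s=manip.sense();print(s["t"],s["opening"],s["ft_force"].round(1))
p,R=pose(s)
c=manip.read_camera("wrist");np.savez(f"wr{k}.npz",**c)
for t in("bolt",):
    for x in manip.tip_of("wrist",t):
        X=onz(c,x["pixel"][::-1],185);print(t,np.round(x["pixel"],1),round(x["score"],2),(Rc.T@(X-P0)).round(1),"tool",(R.T@(X-p)).round(1))
I=c["img"].copy()
q=lambda X:tuple(np.round(proj(c,X)[0]).astype(int))
cv2.imwrite(f"pics/w{k}r.png",I)
O=bolt-Rs@[0,5,0]
pr=[bolt+Rs@[x,-5,zz] for x,zz in((9.5,5.5),(9.5,-5.5),(0,-11),(-9.5,-5.5),(-9.5,5.5),(0,11),(9.5,5.5))]
pf=[X+Rs@[0,10,0] for X in pr]
for L in(pr,pf):
    for a,b in zip(L,L[1:]):cv2.line(I,q(a),q(b),(0,255,255),1)
cv2.imwrite(f"pics/w{k}.png",I)
s=manip.read_camera("side");cv2.imwrite(f"pics/s{k}.png",cv2.resize(s["img"][110:250,190:340],None,fx=4,fy=4,interpolation=cv2.INTER_CUBIC))
E
python3 look.py 20 60
```

```text
pos [578.4  71.4 267.8] world d [ 10.5  -7.4 -39.3] tool shift [ 5.7 40.9  1.1] turn deg [ 0.01  0.41 -0.2 ]
24.4167 49.81148864512751 [-0.3  0.1  0.8]
bolt [200.4 316.7] 0.92 [ 14.3 -13.7 -28. ] tool [-1.3 85.9  1. ]
```

View pics/w20.png

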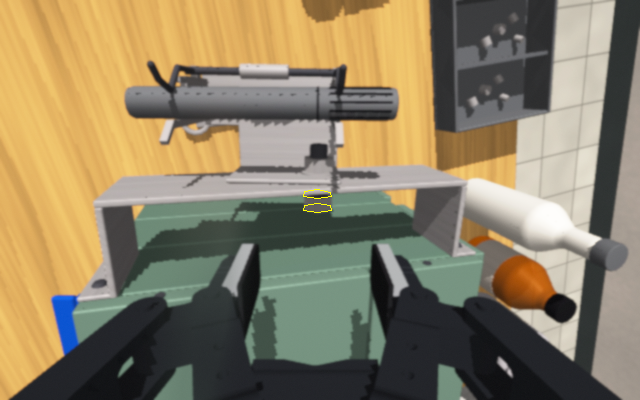

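View pics/s20.png

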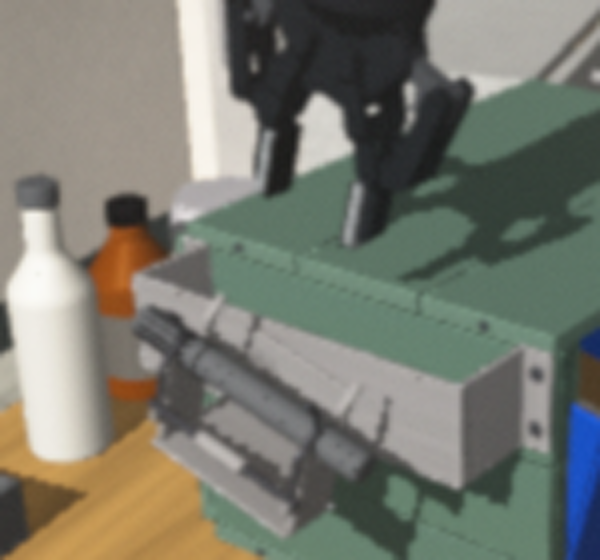

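Emit:
apply_moves:
  motion:
    - [[50,5.5,0,1,0,0.4,-0.2],[50,0,0,0,0,0,0],[50,0,12,0,0,0,0],[50,0,14,0,0,0,0],[50,0,14,0,0,0,0],[50,0,0,0,0,0,0],[50,0,0,0,0,0,0],[50,0,0,0,0,0,0],[50,0,0,0,0,0,0],[50,0,0,0,0,0,0]]

```text
t: 25.4
eef_pos: [589.6, 62.5, 226.7]
ee_rot: [-0.945, 1.121, -1.459]
ft_force: [0.1, -0.4, 0.8]
opening: 50.2
```

```bash
python3 look.py 21 0
```

```text
pos [589.6  62.5 226.7] world d [ 14.6  -1.1 -56.2] tool shift [-1.4 58.1 -0.5] turn deg [-0.05 -0.1   0.04]
25.4 50.228220265456045 [ 0.1 -0.4  0.8]
bolt [212.5 314.9] 0.92 [ 14.7 -14.6 -28. ] tool [-7.6 43.1 -0.3]
```

View pics/w21.png

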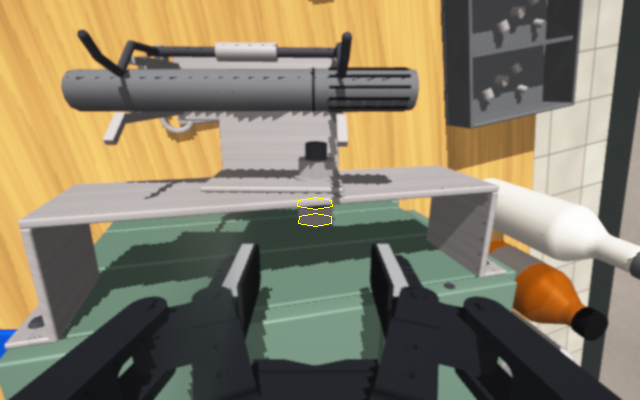

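View pics/s21.png

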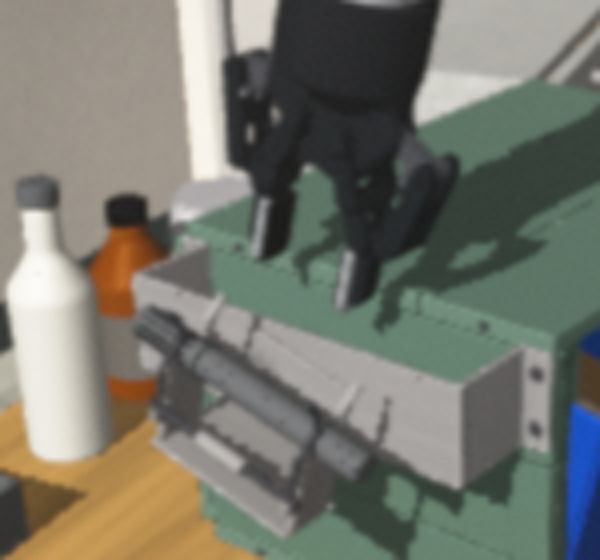

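Emit:
apply_moves:
  motion:
    - [[50,-1,10,-0.5,0,0,0],[50,0,12,0,0,0,0],[50,0,12,0,0,0,0],[50,0,0,0,0,0,0],[50,0,0,0,0,0,0],[50,0,0,0,0,0,0],[50,0,0,0,0,0,0],[50,0,0,0,0,0,0],[50,0,0,0,0,0,0],[50,0,0,0,0,0,0]]

```text
t: 26.38
eef_pos: [598.8, 62.1, 190.2]
ee_rot: [-0.945, 1.12, -1.459]
ft_force: [-0.6, 0.1, 0.0]
opening: 50.1
```

```bash
python3 look.py 22 0
```

```text
pos [598.8  62.1 190.2] world d [  5.3  -0.7 -19.7] tool shift [-0.2 20.4  0. ] turn deg [-0.07 -0.09  0.03]
26.3833 50.05129898569626 [-0.6  0.1  0. ]
bolt [239.5 315.9] 0.57 [ 14.7 -13.4 -28. ] tool [-7.6  5.5  0.3]
```

View pics/w22r.png

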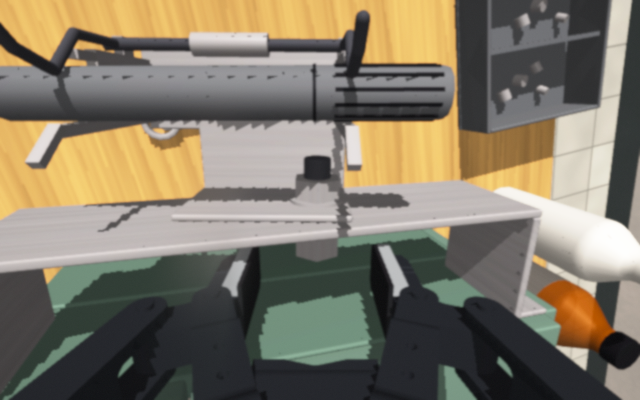

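View pics/w22.png

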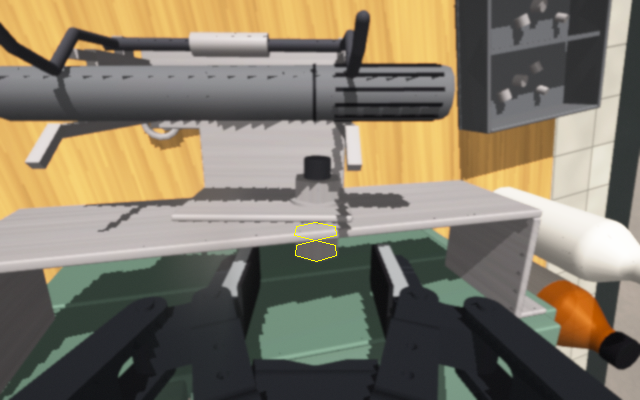

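Emit:
apply_moves:
  motion:
    - [[50,0,10,0,0,0,0],[50,0,10,0,0,0,0],[50,0,0,0,0,0,0],[50,0,0,0,0,0,0],[50,0,0,0,0,0,0],[40,0,0,0,0,0,0],[30,0,0,0,0,0,0],[28,0,0,0,0,0,0],[28,0,0,0,0,0,0],[28,0,0,0,0,0,0]]
  force: 40

```text
t: 27.37
eef_pos: [604.4, 61.2, 168.6]
ee_rot: [-0.945, 1.121, -1.459]
ft_force: [0.4, 1.2, 0.1]
opening: 28.0
```

```bash
python3 look.py 23 0
```

```text
pos [604.4  61.2 168.6] world d [-0.3  0.2  1.9] tool shift [-0.2 -2.   0.2] turn deg [-0.05 -0.09  0.03]
27.3667 27.982801435498562 [0.4 1.2 0.1]
bolt [267.  314.9] 0.74 [ 14.1 -15.6 -28. ] tool [ -5.4 -17.1  -0.2]
```

View pics/w23r.png

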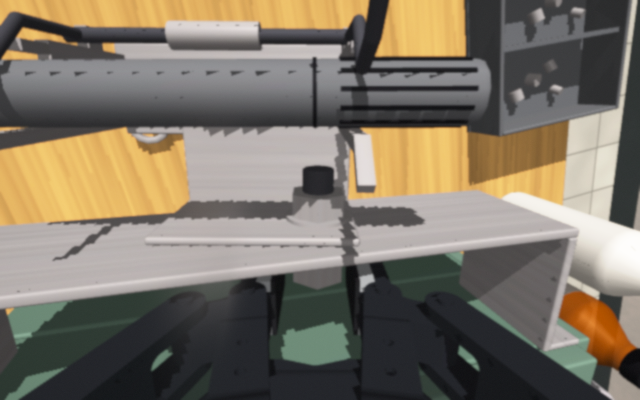

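View pics/s23.png

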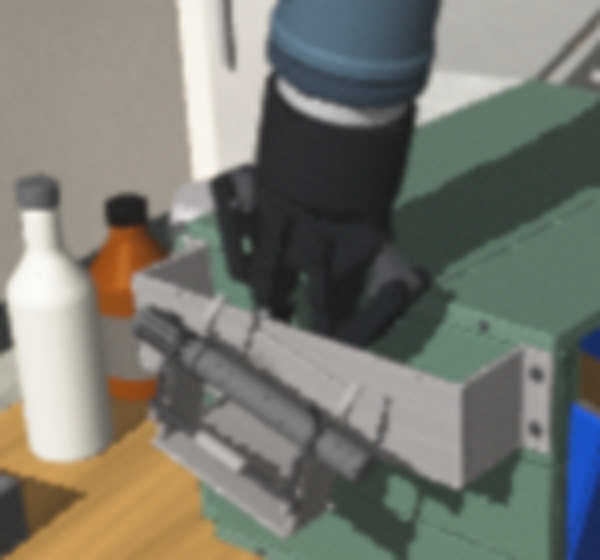

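Emit:
apply_moves:
  motion:
    - [[22,0,-1,0,0,0,0],[16,0,0,0,0,0,0],[10,0,0,0,0,0,0],[10,0,0,0,0,0,0],[10,0,0,0,0,0,0],[10,0,0,0,0,0,0],[10,0,0,0,0,0,0],[10,0,0,0,0,0,0],[10,0,0,0,0,0,0],[10,0,0,0,0,0,0]]
  force: 60

```text
t: 28.35
eef_pos: [604.9, 61.1, 170.2]
ee_rot: [-0.944, 1.119, -1.46]
ft_force: [2.0, -0.2, -0.9]
opening: 16.9
```

```bash
python3 look.py 24 0
```

```text
pos [604.9  61.1 170.2] world d [-0.7  0.3  0.3] tool shift [-0.2 -0.5 -0.7] turn deg [-0.15 -0.11  0.02]
28.35 16.93703107415369 [ 2.  -0.2 -0.9]
bolt [263.3 313. ] 0.64 [ 14.1 -14.7 -28. ] tool [ -6.3 -15.6  -1. ]
```

View pics/w24r.png

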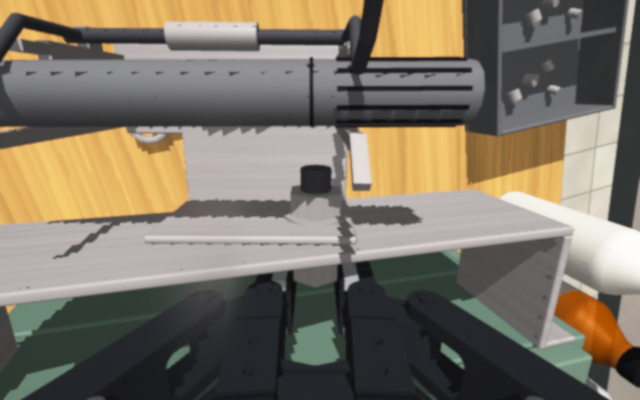

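Emit:
apply_moves:
  motion:
    - [[10,0,0,-0.4,-1.5,0,0],[10,0,0,-0.4,-1.5,0,0],[10,0,0,-0.4,-1.5,0,0],[10,0,0,-0.4,-1.5,0,0],[10,0,0,0,0,0,0],[10,0,0,0,0,0,0],[10,0,0,0,0,0,0],[10,0,0,0,0,0,0],[10,0,0,0,0,0,0],[10,0,0,0,0,0,0]]
  force: 70

```text
t: 29.33
eef_pos: [603.3, 61.3, 169.8]
ee_rot: [-1.017, 1.205, -1.412]
ft_force: [1.0, 0.7, -0.2]
opening: 17.0
```

```bash
cat > lk2.py <<'E'
import sys
from mdl import *
k=sys.argv[1]
s=manip.sense();p,R=pose(s);print(s["t"],p.round(1),s["opening"].round(1),s["ft_force"].round(1),s["ft_torque"].round(2))
Rl=np.column_stack([-Rc[:,1],[0,0,-1],Rc[:,0]])
print("turn to level",np.degrees(Ro.from_matrix(R.T@Rl).as_rotvec()).round(2),"bolt in tool",(R.T@(bolt-p)).round(1),"grasp dist",np.linalg.norm(p-R[:,1]*18.7-bolt).round(1))
c=manip.read_camera("wrist");cv2.imwrite(f"pics/w{k}.png",c["img"])
s=manip.read_camera("side");np.savez(f"sd{k}.npz",**s);cv2.imwrite(f"pics/s{k}.png",cv2.resize(s["img"][110:250,190:340],None,fx=4,fy=4,interpolation=cv2.INTER_CUBIC))
E
python3 lk2.py 25
```

```text
Traceback (most recent call last):
  File "lk2.py", line 4, in <module>
    s=manip.sense();p,R=pose(s);print(s["t"],p.round(1),s["opening"].round(1),s["ft_force"].round(1),s["ft_torque"].round(2))
                                                        ^^^^^^^^^^^^^^^^^^
AttributeError: 'float' object has no attribute 'round'
```

```bash
sed -i 's/s\["opening"\].round(1)/round(s["opening"],1)/' lk2.py; python3 lk2.py 25
```

```text
29.3333 [603.3  61.3 169.8] 17.0 [ 1.   0.7 -0.2] [-0.01 -0.09 -0.03]
turn to level [-9.04 -0.09  0.02] bolt in tool [ -7.2 -15.5  -0.7] grasp dist 7.9
```

View pics/w25.png

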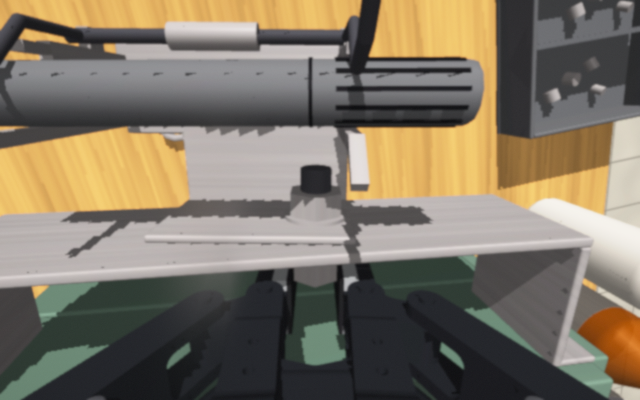

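View pics/s25.png

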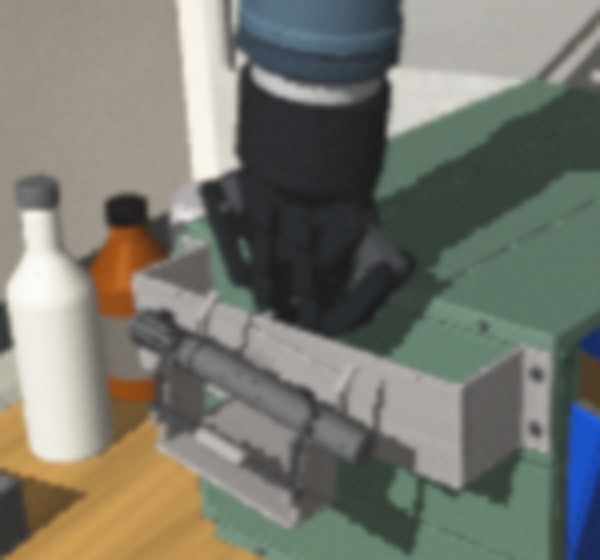

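Emit:
apply_moves:
  motion:
    - [[10,0,0,-0.4,-1.5,0,0],[10,0,0,-0.4,-1.5,0,0],[10,0,0,-0.4,-1.5,0,0],[10,0,0,-0.4,-1.5,0,0],[10,0,0,-0.4,-1.5,0,0],[10,0,0,-0.4,-1.5,0,0],[10,0,0,0,0,0,0],[10,0,0,0,0,0,0],[10,0,0,0,0,0,0],[10,0,0,0,0,0,0]]
  force: 70

```text
t: 30.27
eef_pos: [600.9, 61.7, 169.7]
ee_rot: [-1.126, 1.335, -1.332]
ft_force: [1.8, -1.5, 0.0]
opening: 16.7
```

```bash
python3 lk2.py 26
python3 - <<'E'
from mdl import *
# level model overlay: rotate seat about bolt by -0.26
S=dict(np.load("sd26.npz"))
b=bolt; off=Rs.T@((seat+Rs@[0,2.6,-3])-b); f=7;x0,y0=215,165
I=cv2.resize(S["img"][y0:y0+80,x0:x0+100],None,fx=f,fy=f,interpolation=cv2.INTER_CUBIC)
q=lambda X:tuple(np.round((proj(S,X)[0]-[x0,y0]+.5)*f-.5).astype(int))
for th,col in((0,(0,0,255)),(.09,(0,255,0)),(-.09,(255,0,0))):
    Rt=np.array([[np.cos(th),0,-np.sin(th)],[0,1,0],[np.sin(th),0,np.cos(th)]]);RR=Rc@Rt
    o=b+RR@off
    cv2.line(I,q(o+RR@[-72,0,0]),q(o+RR@[78,0,0]),col,1)
cv2.imwrite("pics/o26.png",I)
E
```

```text
30.2667 [600.9  61.7 169.7] 16.7 [ 1.8 -1.5  0. ] [-0.02 -0.12 -0.03]
turn to level [ 0.14 -0.07  0.02] bolt in tool [ -7.2 -15.3  -0.7] grasp dist 8.0
```

View pics/o26.png

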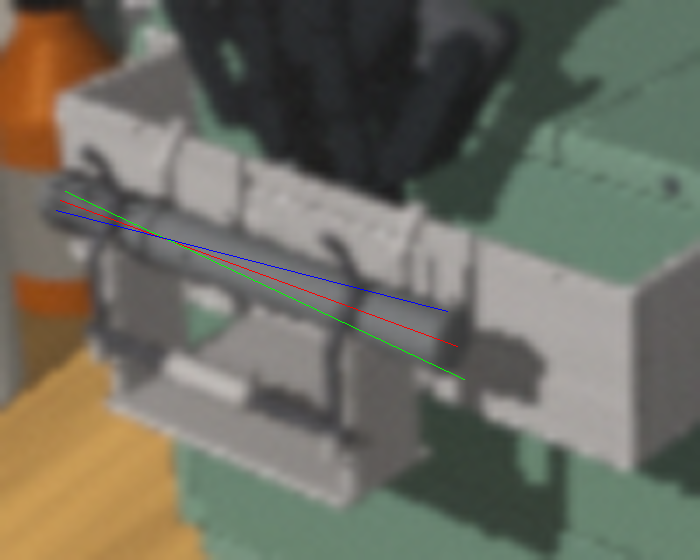

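View pics/w26.png

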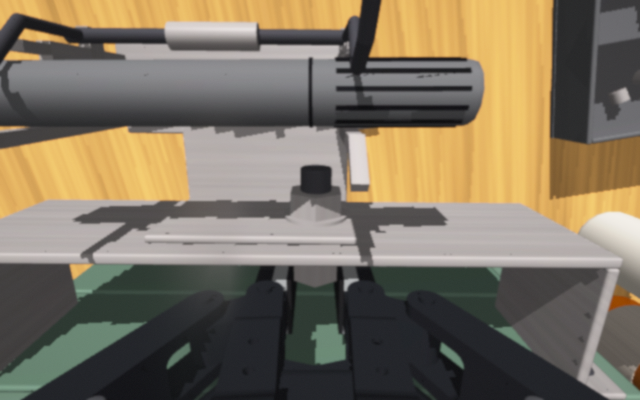

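Run:
```python
from mdl import *
S=dict(np.load("sd26.npz"));b=bolt; off=Rs.T@((seat+Rs@[0,2.6,-3])-b); f=7;x0,y0=215,165
q=lambda X:((proj(S,X)[0]-[x0,y0]+.5)*f-.5)
for th in(-.09,-.04,0,.04,.09):
    Rt=np.array([[np.cos(th),0,-np.sin(th)],[0,1,0],[np.sin(th),0,np.cos(th)]]);RR=Rc@Rt;o=b+RR@off
    out=[]
    for y,z in((0,0),(0,-50),(22,-50)):
        A,B=q(o+RR@[-47,y,z]),q(o+RR@[47,y,z]);out.append((round((A-B)[1]/(A-B)[0],3),A.round(),B.round()))
    print(th,out)
g=cv2.cvtColor(S["img"],cv2.COLOR_BGR2GRAY)
I=cv2.resize(S["img"][182:240,218:288],None,fx=11,fy=10,interpolation=cv2.INTER_CUBIC);I=cv2.resize(S["img"][182:240,218:288],None,fx=10,fy=10,interpolation=cv2.INTER_CUBIC);cv2.imwrite("pics/z26.png",I)
s=manip.sense();print(s["t"],s["eef_pos"],s["joint_velocities"].round(4),s["opening"])
```

```text
-0.09 [(np.float64(0.258), array([376., 293.]), array([131., 229.])), (np.float64(0.3), array([397., 456.]), array([156., 383.])), (np.float64(0.313), array([344., 490.]), array([102., 414.]))]
-0.04 [(np.float64(0.319), array([381., 307.]), array([134., 228.])), (np.float64(0.358), array([395., 467.]), array([153., 381.])), (np.float64(0.372), array([342., 502.]), array([ 99., 411.]))]
0 [(np.float64(0.367), array([385., 319.]), array([136., 228.])), (np.float64(0.405), array([393., 476.]), array([151., 378.])), (np.float64(0.418), array([341., 511.]), array([ 96., 409.]))]
0.04 [(np.float64(0.415), array([388., 331.]), array([139., 227.])), (np.float64(0.45), array([391., 485.]), array([149., 376.])), (np.float64(0.464), array([338., 520.]), array([ 94., 407.]))]
0.09 [(np.float64(0.473), array([392., 346.]), array([142., 227.])), (np.float64(0.507), array([388., 496.]), array([146., 373.])), (np.float64(0.521), array([335., 531.]), array([ 91., 404.]))]
30.3667 [600.92307662  61.76756412 169.70458432] [-0.0004  0.0012 -0.0019  0.0022  0.0034  0.0003] 16.864408277872233
```

View pics/z26.png

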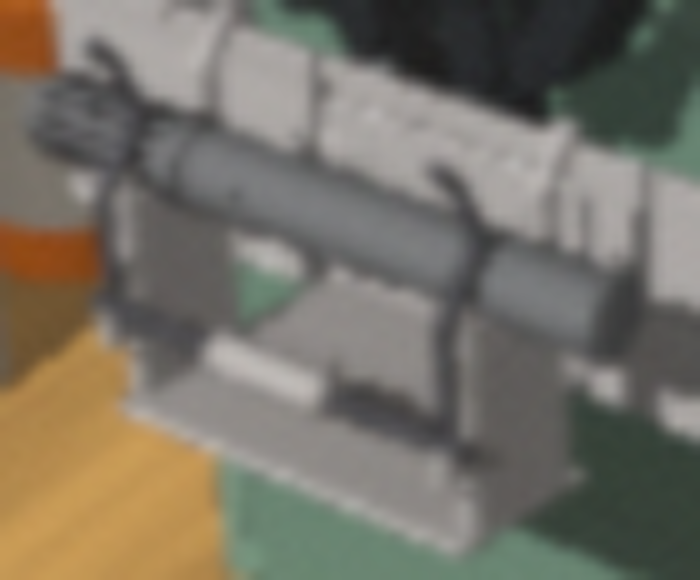

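Run:
```python
from h import *
s=manip.sense();print(s["t"],s["eef_pos"].round(1),s["opening"],s["joint_velocities"].round(3),s["ft_force"].round(1))
print(manip.job_done())
```

```text
30.3667 [600.9  61.8 169.7] 16.864408277872233 [-0.     0.001 -0.002  0.002  0.003  0.   ] [ 0.9 -0.4 -0.4]
the job is handed in; nothing more can be done
None
```

The job is handed in at 30.4 s, with the case home in the clip, the clip level and the arm still holding the bolt head. No verdict was reported.

**Case:** I pressed it down past the jaw until it bottomed at about 27 N upward, then let go. Afterwards, pictures from both cameras showed both jaw teeth sprung over it and it lying about 4 mm off the middle lengthwise. The fingers were well clear of it.

**Bolt:** I gripped the head along its leaning flats, set to 70 N, with the grasp point about 8 mm from the bolt. I then turned it about its own axis by about 15°. The tool ended within 0.2° of level and standing still. In the side picture the case slope reads about -0.02 rad and the saddle edge about +0.01 rad, so the clip is level to roughly 0.02 rad.

**What failed or disagreed:**
- **First grasp:** the first grip on the case closed too high. It slipped and rolled the case about 5 mm on the bench, so I gripped it again lower down.
- **Clip position:** my first estimate of the bracket and seat was about 3 mm off sideways and 3 mm in height. I corrected it before gripping the bolt.
- **Not measured directly:** jaw angle, finger force and case height to the millimetre were judged from pictures and from the push force and finger opening.
- **Finger opening on the bolt:** it read 16.9 mm on the 19 mm head. It read about 2 to 3 mm low on the 18 mm case as well, so I took it as give in the fingers.
- **Other items:** I did not re-measure them at the end. No move was aimed at any of them.

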